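# Check the grozing pliers and sort the seized from the free

### The job

Check the three grozing pliers at the back by squeezing their grips: any whose pivot moves freely go in the cork-lined wooden tool tray, jaws shut, and any that is seized and will not close goes in the steel drip pan to be oiled. Set each one down (do not drop it) so that it lies flat on the bottom, wholly inside and not on top of another, and leave the oil bottle, the glass cutter and the roll of tape where they are.

Things in the scene. Friction and masses are not known exactly. Their poses are not given: they have to be found in the camera images.
- pliers_a: one of three outwardly alike grozing pliers, red grips, 188 mm long, 14 mm thick (grips 1 to 12 mm high), 0.19 kg, lying flat. Origin: middle of the underside; y runs along the tool: jaw tips at y = -94 mm, rivet (pivot) at x = 0, y = -42 mm, grip ends at y = +94 mm; z up. The body is the half whose grip lies at -x; the moving half has its grip at +x and swings out to +x as it opens
- pliers_b: as pliers_a. Shut, each of the three measures 64 mm over both grips from y = +40 to +94 mm, 60 mm at y = +38 mm, less towards the rivet; as found, a little open, some 64 to 69 mm at y = +38 mm (the -x grip stays where it is, the +x grip stands out). There both grips can be squeezed together from above and the tool carried by them
- pliers_c: as pliers_a. Of the three at least one pivot is free and at least one seized with rust; it cannot be seen which. Squeezed over both grips, a free one shuts fully under 2 N, a seized one does not give even at 100 N
- pliers_a_half (a joint): opening of this tool's moving half about its rivet, rad: 0 is jaws shut, it grows as grips and jaws open; 0.06 to 0.10 at the start, whether free or seized
- pliers_b_half (a joint): opening of this tool's moving half about its rivet, rad: 0 is jaws shut, it grows as grips and jaws open; 0.06 to 0.10 at the start, whether free or seized
- pliers_c_half (a joint): opening of this tool's moving half about its rivet, rad: 0 is jaws shut, it grows as grips and jaws open; 0.06 to 0.10 at the start, whether free or seized
- tool_tray: open wooden tool tray with a cork floor and a round brass tag on its -x face, fixed, 228 (x) by 220 (y) by 24 mm outside, 214 by 206 mm inside, walls 7 mm; origin at the middle of its underside, floor 7 mm above it, rim 24 mm above it; x points away from the robot, y to its left at yaw 0. Two pliers fit side by side along its x at y = +52 and -52 mm
- drip_pan: open pan of bare pressed steel with a rolled rim, fixed, 222 mm (x) by 138 mm (y) by 22 mm outside, 214 by 130 mm inside; origin at the middle of its underside, floor 3 mm above it, rim 22 mm above it. One of the pliers fits along its x
- oil_bottle: bystander: small upright bottle of cutting oil with a white cap, 42 x 40 x 96 mm, loose; origin at the middle of its underside
- cutter: bystander: pencil-shaped brass glass cutter with a green grip, 14 x 145 x 14 mm, lying along its y, loose; origin at the middle of its underside
- tape_roll: bystander: roll of masking tape lying flat, 93 mm across, 19 mm high, loose; origin at the middle of its underside

How it is judged:
By the outcome, as a careful person would: the job done as asked, in the order asked, and still so for the second after the job is handed in, with the robot touching nothing.
It also fails if it takes over 58 s, if anything falls off the work surface, if the arm or the gripper's body presses on something with over 40 N, if the wrist force passes 120 N, or if a joint passes its speed limit or range.

### The arm

A 7-joint arm with a two-finger parallel gripper is mounted at the origin on a cart in front of the work surface, level with it; the furniture and walls round the work are solid. World frame = base frame: x ahead of the robot, y to its left, z up, the work surface at z = 0. Lengths are in m, angles in rad, forces in N, time in s.
With the tool pointing down it reaches from about 0.4 to 0.85 m from the base axis. Payload 4.5 kg.
Tool frame: the origin (TCP) lies between the finger pads; the fingertips stand ctrl.tip_reach ahead of it and the grasp point (between the pads) is the TCP (ctrl.tip_reach is the distance from the TCP to the fingertips, in m); z points along the fingers, y is the direction in which the jaws open and shut (so a half turn about z gives the same grasp; the last joint's range is limited). The gripper opens to 85 mm and grips with 20 to 120 N. Pads are 22 mm wide; open, the fingers measure 114 mm over their backs; the gripper's body (76 mm by 85 mm) begins 54 mm behind the grasp point. The pads swing forward as they close: fully open they stand 13 mm farther back than shut.
Start: joints at [1.212, 0.689, -0.195, 1.565, 0.157, 0.902, -0.215], TCP at [0.239, -0.577, 0.25] pointing down, gripper open.
Joint ranges: [-3.01, 3.01], [-0.46, 2.08], [-1.47, 1.51], [0.13, 2.56], [-1, 4.14], [0.04, 2.09], [-2.66, 2.66]. Speed limits (rad/s): [2.57, 2.57, 3.14, 3.14, 3.14, 3.14, 3.14].

### API

Orientations are given as a unit quaternion [w, x, y, z].
In Python, from station import ctrl gives the robot as it stands. The module is installed in compiled form; this text tells all that it offers.
- The arm moves only by the tool jog_arm, never from a script. Its argument "deltas" is one flat list of numbers, 4 for each row, row after row: the shift along the tool's x, y, z as a fraction of full scale, then the turn about the tool's z as a fraction of full scale. In form: [x, y, z, twist, x, y, z, twist, ...]. A call has exactly 5 rows; each row is the pose to reach, as a shift and turn from the pose measured when the call began, along the tool's axes at that moment, turning the shorter way round; what a row does not reach only later rows make up. Full scale, the value 1, is 0.5 m for a shift and 2 pi rad for a turn. A row lasts 1/12 s, in which the tool goes at most 41.7 mm and 7.16 degrees, less where a joint would pass 70% of its speed; a pose out of reach is approached as far as the arm can. A call with a number of a shift or a turn outside -1 to 1 is refused whole. A call with a gripper value outside its range is refused whole. "fingers" is the opening in per cent of the stroke, from 0 (shut) to 100 (fully open), set as the call begins (left out, the last holds). The fingers move at their own pace and stop on an object; "grip_force" is the grip in N (left out, the last holds). Time passes only in rows, so rows that repeat a pose let the fingers close, or fill a call up. It gives the time, the measured TCP pose, the force and the opening at its end, in the units of the state.
- ctrl.read_state(): the state, without advancing time (a new reading comes with each control period).
- ctrl.read_camera(name): name is "scene" or "top" or "wrist"; returns a dict with "frame" (400x640x3 uint8, blue, green, red), "fx", "fy", "cx", "cy" (pixels), "dist_coeffs" ([k1, k2, p1, p2, k3] as OpenCV has them; the pictures are not rectified), "R" (3x3) and "t" (3): a world point X has camera coordinates R X + t. Camera axes: x right, y down, z forward; pixel columns grow to the right and rows downward; lengths in m; the calibration is good to about 2 mm. A picture is of the moment at which its call begins. There is no depth.
- ctrl.close_job(): hands the job in, once; it reports no verdict.
Trained networks look in a picture, given as the dict that the camera call returned (one of the last four; its "shot" number tells which), for a name from the list of things; names that differ only in an ending like _2 or _b are one class to them, and where a whole thing is asked for, a point or a joint stands for the part that bears it (a point fixed in the world has none). Each returns a list of dicts, best first, with "confidence" (0 to 1); they miss things now and then, are a little off and sometimes report something else, mostly with a low value. They report only what shows in the picture. A call takes as long as a camera call.
- ctrl.masks_of(picture, query): "mask" (400x640 bool, what is visible of it) and "position" ([row, column] in pixels, amid what is visible of it).
The state is a dict: "time_s": time; "joint_pos": joint angles; "joint_vel": joint speeds; "tau": joint torques, N m; "ee_pos": TCP position; "ee_rot": TCP orientation; "ft_force": force on the tool from outside, world axes, zero at the start; "moment": the same for the moment, N m; "grip_width": finger opening in m.
Only numpy, scipy, OpenCV 4.12 (cv2) and the standard library are available. Lean on these libraries where they do the work, as an engineer would, in place of code of your own. Each camera call takes 0.05 s, during which the arm holds its last target.

## Working session

There is one attempt and no reset: what is moved stays moved. The work goes in short steps, Python scripts to look and compute and a tool call to move; the robot and the scene stay as the last step left them, time stands still between calls to the robot, and variables do not carry over. Pictures are saved under pics/ and viewed, and the job is handed in when it is done.

Besides the shell and the picture viewer there is one more tool, called after ">>>" as name(argument=value, ...) on one line, values as JSON. jog_arm: Moves the arm, as the interface text tells. Shift numbers are shares of 0.5 m and turn numbers shares of 2 pi rad, none past 1 either way. Its arguments: {"type":"object","properties":{"deltas":{"type":"array"},"fingers":{"type":"number"},"grip_force":{"type":"number"}},"required":["deltas"]}

```bash
mkdir -p pics; python3 - <<'E'
from station import ctrl
import cv2,numpy as np
s=ctrl.read_state()
for k in s: print(k,np.round(s[k],4))
print(ctrl.tip_reach)
for n in ['scene','top','wrist']:
    p=ctrl.read_camera(n); cv2.imwrite(f'pics/{n}0.png',p['frame'])
    print(n,p['fx'],p['cx'],p['cy'],p['dist_coeffs'],np.round(p['R'],4).tolist(),np.round(p['t'],4))
E
```

```text
time_s 0.0
joint_pos [ 1.2118  0.69   -0.1945  1.5664  0.1573  0.9025 -0.2151]
joint_vel [-0.0004  0.0015  0.0013 -0.0004 -0.001   0.0002 -0.0012]
tau [ 5.00000e-04 -5.39598e+01 -1.26650e+00 -1.58541e+01  9.00000e-03
  9.40000e-03  0.00000e+00]
ee_pos [ 0.239  -0.5768  0.2495]
ee_rot [-9.000e-04  9.808e-01  1.952e-01 -2.000e-04]
ft_force [-0.3719 -0.5281  0.2683]
moment [-0.0218 -0.0254 -0.02  ]
grip_width 0.0857
0.019
scene 459.7765810975552 317.64893083073173 205.3750847303814 [-0.06094448  0.          0.          0.          0.        ] [[-0.5203, -0.8537, -0.0216], [-0.4474, 0.2941, -0.8446], [0.7274, -0.4298, -0.5349]] [0.2904 0.3067 1.0083]
top 444.5728209501925 320.3393351815993 202.1980632812048 [0.0236866 0.        0.        0.        0.       ] [[0.0194, -0.9998, -0.0022], [-0.9961, -0.0192, -0.0859], [0.0858, 0.0038, -0.9963]] [-0.0092  0.5741  1.3489]
wrist 337.50216520627436 317.8256738905933 198.8681057556541 [0.00971926 0.         0.         0.         0.        ] [[0.3818, -0.9243, -0.0019], [-0.8897, -0.3681, 0.27], [-0.2503, -0.1014, -0.9629]] [-0.6242 -0.0341  0.3807]
```

View pics/top0.png

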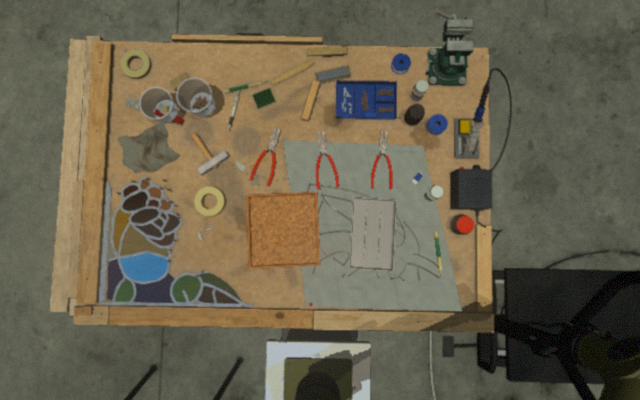

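View pics/scene0.png

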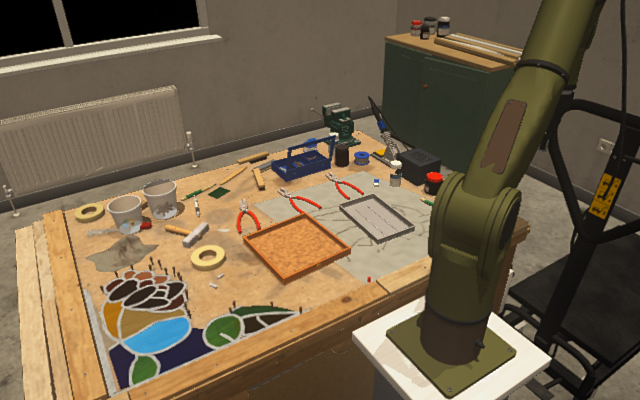

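```bash
cat > h.py <<'E'
from station import ctrl
import cv2,numpy as np
from scipy.spatial.transform import Rotation as Ro
def unproj(p,uv,z):
    K=np.array([[p['fx'],0,p['cx']],[0,p['fy'],p['cy']],[0,0,1]])
    uv=np.asarray(uv,float).reshape(-1,1,2)
    n=cv2.undistortPoints(uv,K,np.array(p['dist_coeffs'])).reshape(-1,2)
    R=np.array(p['R']);t=np.array(p['t'])
    d=np.c_[n,np.ones(len(n))]@R; c=-R.T@t
    s=(z-c[2])/d[:,2]
    return (c+d*s[:,None])[:,:2]
def proj(p,X):
    K=np.array([[p['fx'],0,p['cx']],[0,p['fy'],p['cy']],[0,0,1]])
    R=np.array(p['R']);t=np.array(p['t'])
    return cv2.projectPoints(np.asarray(X,float).reshape(-1,1,3),cv2.Rodrigues(R)[0],t,K,np.array(p['dist_coeffs']))[0].reshape(-1,2)
def maskpts(m,p,z):
    r,c=np.nonzero(m); return unproj(p,np.c_[c,r],z)
def rect(P):
    (c,s,a)=cv2.minAreaRect((P*1000).astype(np.float32)); return np.round(c,1),np.round(s,1),round(a,2)
def wr(R): return Ro.from_quat(np.asarray(R)[[1,2,3,0]])
def go(xy,z,yaw):
    """yaw: world direction angle of tool x axis; tool z down"""
    s=ctrl.read_state(); r=wr(s['ee_rot']); d=np.array([xy[0],xy[1],z])-s['ee_pos']
    l=r.inv().apply(d); x=r.as_matrix()[:,0]; cur=np.arctan2(x[1],x[0])
    # tool z down: + twist lowers world yaw
    dy=(yaw-cur+np.pi)%(2*np.pi)-np.pi
    print('cur yaw',round(cur,4),'shift fr',np.round(l/0.5,4),'twist fr',round(-dy/(2*np.pi),4),'dist',np.linalg.norm(d),'rows',np.linalg.norm(d)/.0417,abs(np.degrees(dy))/7.16, 'j7',s['joint_pos'][6])
E
python3 - <<'E'
from h import *
p=ctrl.read_camera('top')
for q,z in [('pliers_a',.010),('tool_tray',.024),('drip_pan',.022),('oil_bottle',.09),('cutter',.01),('tape_roll',.019)]:
    for r in ctrl.masks_of(p,q):
        P=maskpts(r['mask'],p,z); print(q,round(r['confidence'],2),np.round(r['position']),len(P),rect(P))
E
```

```text
pliers_a 0.98 [152. 273.] 256 (array([723.4, 168.9]), array([ 59.7, 165. ]), 75.98)
pliers_a 0.97 [157. 320.] 384 (array([709.7,  -9.2]), array([180.7,  69.7]), 7.99)
pliers_a 0.6 [160. 382.] 405 (array([ 712.7, -187.8]), array([178.6,  65.8]), 0.57)
drip_pan 0.76 [233. 373.] 3382 (array([ 478.8, -160.1]), array([143.9, 230.4]), 86.99)
drip_pan 0.55 [161. 373.] 124 (array([ 715.5, -176.7]), array([ 13.8, 148.8]), 70.8)
drip_pan 0.5 [156. 274.] 469 (array([717.2, 167.7]), array([ 71.1, 181.6]), 73.29)
oil_bottle 0.63 [194. 431.] 183 (array([ 599.2, -330.4]), array([35.9, 57.2]), 42.04)
cutter 0.66 [155. 378.] 485 (array([ 712.9, -181.1]), array([176. ,  69.5]), 4.29)
cutter 0.55 [254. 440.] 200 (array([ 422.3, -363.4]), array([135.5,  18.2]), 9.29)
tape_roll 0.7 [202. 202.] 673 (array([568.7, 345.6]), array([93.3, 96.3]), 1.12)
```

View pics/wrist0.png

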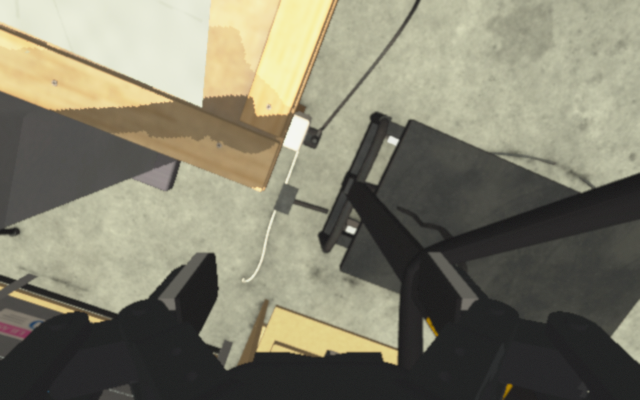

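```bash
python3 - <<'E'
from h import *
p=ctrl.read_camera('wrist'); s=ctrl.read_state(); r=wr(s['ee_rot'])
R=np.array(p['R']);c=-R.T@p['t']
print('cam in tool',r.inv().apply(c-s['ee_pos']),'axes',np.round(r.inv().as_matrix()@R.T,3))
go((.6,-.18),.25,0)
E
```

```text
cam in tool [ 0.0693496   0.00029811 -0.12497773] axes [[-0.001 -0.963 -0.27 ]
 [ 1.    -0.001 -0.001]
 [ 0.    -0.27   0.963]]
cur yaw 0.3928 shift fr [ 9.708e-01 -4.581e-01  6.000e-04] twist fr 0.0625 dist 0.5367330274323937 rows 12.871295621879945 3.1430267841530326 j7 -0.21512267857994707
```

```bash
python3 - <<'E'
from h import *
go((.64,-.08),.25,0)
E
```

```text
cur yaw 0.3928 shift fr [ 1.1213e+00 -6.1230e-01  6.0000e-04] twist fr 0.0625 dist 0.6387685628527332 rows 15.318190955701036 3.1430267841530326 j7 -0.21512267857994707
```

>>> jog_arm(deltas=[0.08,-0.04,0,0.02,0.16,-0.08,0,0.03,0.24,-0.12,0,0.04,0.31,-0.17,0,0.05,0.38,-0.21,0,0.0625])

```text
time_s: 0.97
ee_pos: [0.3699, -0.4132, 0.2504]
ee_rot: [-0.0, 1.0, -0.002, 0.0]
ft_force: [0.6, -0.1, 0.2]
grip_width: 0.0852
```

```bash
python3 - <<'E'
from h import *
s=ctrl.read_state();print(s['time_s'],s['ee_pos'],s['joint_pos'])
go((.64,-.08),.25,0)
E
```

```text
0.9667 [ 0.36993747 -0.41323037  0.25042999] [ 0.79538956  0.59219695 -0.06191518  1.78501368  0.04954401  0.765658
 -0.86600984]
cur yaw -0.0035 shift fr [ 0.5378 -0.6683  0.001 ] twist fr -0.0006 dist 0.42892474277963505 rows 10.285965054667507 0.027901360561732085 j7 -0.8660098429424519
```

>>> jog_arm(deltas=[0.54,-0.67,0,0,0.54,-0.67,0,0,0.54,-0.67,0,0,0.54,-0.67,0,0,0.54,-0.67,0,0])

```text
time_s: 1.38
ee_pos: [0.5014, -0.2512, 0.2506]
ee_rot: [0.0, 1.0, -0.002, 0.0]
ft_force: [0.5, -0.3, -0.7]
grip_width: 0.0858
```

```bash
python3 - <<'E'
from h import *
s=ctrl.read_state();print(s['time_s'],s['ee_pos'],s['joint_pos'])
go((.64,-.04),.25,0)
E
```

```text
1.3833 [ 0.50143323 -0.25121374  0.25063532] [ 0.40330228  0.59949629 -0.03465202  1.76789242  0.02776293  0.77397204
 -1.21938994]
cur yaw -0.0034 shift fr [ 0.2757 -0.4234  0.0014] twist fr -0.0005 dist 0.25261115984008553 rows 6.057821578898934 0.027524681944946193 j7 -1.219389936066066
```

>>> jog_arm(deltas=[0.28,-0.42,0,0,0.28,-0.42,0,0,0.28,-0.42,0,0,0.28,-0.42,0,0,0.28,-0.42,0,0])

```text
time_s: 1.8
ee_pos: [0.6173, -0.078, 0.2508]
ee_rot: [0.0, 1.0, -0.002, 0.0]
ft_force: [0.7, -0.3, -0.2]
grip_width: 0.0855
```

```bash
python3 - <<'E'
from h import *
s=ctrl.read_state();print(s['time_s'],s['ee_pos'],s['joint_pos'])
p=ctrl.read_camera('wrist'); cv2.imwrite('pics/w1.png',p['frame'])
import pickle; 
for q,z in [('pliers_a',.008),('tool_tray',.024),('drip_pan',.022)]:
    for i,r in enumerate(ctrl.masks_of(p,q)):
        P=maskpts(r['mask'],p,z); print(q,round(r['confidence'],2),np.round(r['position']),len(P),rect(P))
        np.save(f'm_{q}_{i}.npy',r['mask'])
pickle.dump(p,open('p1.pkl','wb'))
E
```

```text
1.8 [ 0.61733935 -0.07803657  0.25084077] [ 0.05521843  0.6801812  -0.00655847  1.58065892  0.00559922  0.87978884
 -1.52739832]
pliers_a 0.88 [ 74. 439.] 3651 (array([ 704.9, -191.2]), array([ 71.2, 157.5]), 87.73)
pliers_a 0.58 [67. 86.] 4339 (array([711. , 176.1]), array([ 72.1, 159.4]), 76.49)
tool_tray 0.92 [241. 144.] 25672 (array([493.1, 114.5]), array([233. , 226.5]), 3.61)
drip_pan 0.98 [265. 384.] 17949 (array([ 486. , -159.6]), array([139.2, 226.4]), 86.88)
```

View pics/w1.png

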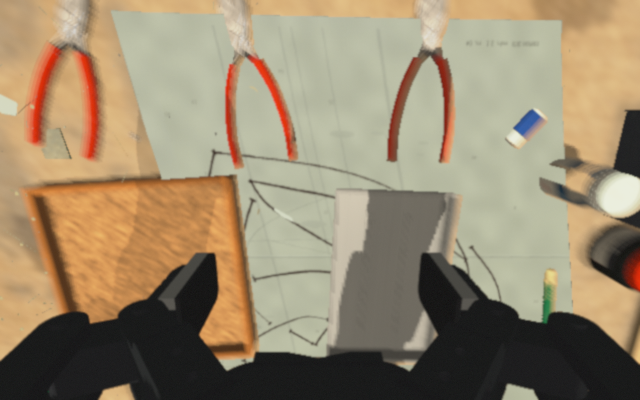

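```bash
python3 - <<'E'
from h import *
go((.64,-.18),.22,0)
E
```

```text
cur yaw 0.0002 shift fr [0.0462 0.2037 0.0607] twist fr 0.0 dist 0.10876666836259241 rows 2.6083133899902258 0.0019291711145272103 j7 -1.5241654222732395
```

>>> jog_arm(deltas=[0.046,0.204,0.06,0,0.046,0.204,0.06,0,0.046,0.204,0.06,0,0.046,0.204,0.06,0,0.046,0.204,0.06,0])

```text
time_s: 2.42
ee_pos: [0.6381, -0.1846, 0.2197]
ee_rot: [0.001, 1.0, -0.003, -0.001]
ft_force: [-0.2, 2.0, -0.5]
grip_width: 0.0853
```

```bash
python3 - <<'E'
from h import *
import pickle; 
s=ctrl.read_state();print(s['time_s'],s['ee_pos'],np.abs(s['joint_vel']).max())
p=ctrl.read_camera('wrist'); cv2.imwrite('pics/w2.png',p['frame'])
for q,z in [('pliers_a',.008),('drip_pan',.022)]:
    for i,r in enumerate(ctrl.masks_of(p,q)):
        P=maskpts(r['mask'],p,z); print(q,round(r['confidence'],2),np.round(r['position']),len(P),rect(P))
        np.save(f'm2_{q}_{i}.npy',r['mask'])
pickle.dump(p,open('p2.pkl','wb'))
E
```

```text
2.4167 [ 0.63807779 -0.18462366  0.21967803] 0.05821799419805669
pliers_a 0.66 [ 94. 119.] 5183 (array([711.2,  -8.6]), array([175.9,  74. ]), 8.37)
pliers_a 0.66 [ 91. 334.] 4862 (array([ 710.5, -190.3]), array([ 70.9, 171.2]), 88.09)
drip_pan 0.87 [282. 297.] 17971 (array([ 509.3, -161.2]), array([138.5, 183.5]), 87.62)
drip_pan 0.64 [ 93. 119.] 5245 (array([711. , -15.6]), array([168.5,  70.6]), 8.51)
```

View pics/w2.png

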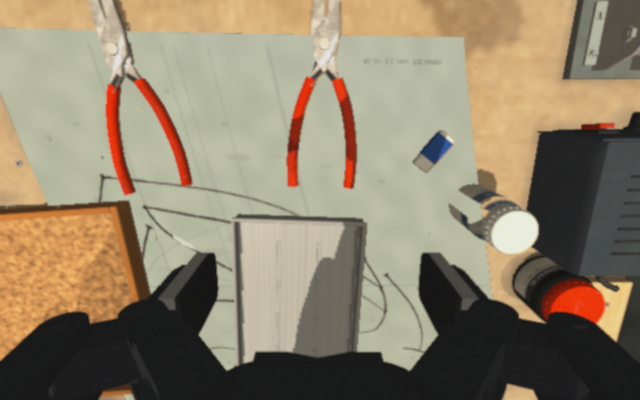

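```bash
cat >> h.py <<'E'
def red(p,box,z=.0065):
    f=p['frame'].astype(int); m=(f[...,2]>90)&(f[...,2]>2*f[...,1])&(f[...,2]>2*f[...,0])
    b=np.zeros_like(m); b[box[1]:box[3],box[0]:box[2]]=1
    m=(m&b).astype(np.uint8)
    n,l,st,ce=cv2.connectedComponentsWithStats(m)
    o=[]
    for i in np.argsort(-st[1:,4])[:2]+1:
        o.append((st[i,4],maskpts(l==i,p,z)))
    o.sort(key=lambda a:a[1][:,1].mean())
    return o   # first = right (-y) = body
def fitbody(p,box,yaw0=0,z=.0065):
    """returns origin xy & heading angle (world dir of jaws = -tool y) using body grip"""
    o=red(p,box,z); h=yaw0
    (na,A),(nb,B)=o
    for it in range(6):
        u=np.array([np.cos(h),np.sin(h)]); v=np.array([-u[1],u[0]]) # u to jaws, v = tool +x
        a=A@u; e=np.percentile(a,0.5)
        # outer edge = min v for slices of a in e+5..e+50mm
        xs=[];ys=[]
        for k in np.arange(e+.006,e+.05,.002):
            q=A[(a>k-.001)&(a<k+.001)]
            if len(q)>2: xs.append(k); ys.append(np.percentile(q@v,3))
        s,c=np.polyfit(xs,ys,1); h+=np.arctan(s)
    bb=B@u; widths={}
    av=np.mean(ys)
    for yy in (38,45,60,75,88):
        k=e+(94-yy)/1000
        q=B[(bb>k-.0015)&(bb<k+.0015)]@v; r=A[(a>k-.0015)&(a<k+.0015)]@v
        widths[yy]=(round((q.max()-r.min())*1e3,1), round((q.max())*1e3-av*1e3-32,1), round((r.max()-r.min())*1e3,1)) if len(q) and len(r) else None
    eb=np.percentile(bb,.5)
    O=u*(e+.094)+v*(av+.032)
    return O,h,widths,na,nb,(eb-e)
E
python3 - <<'E'
from h import *
import pickle
p=pickle.load(open('p2.pkl','rb'))
for n,box,y0 in (('c',(270,60,370,200),0),('b',(90,60,210,205),.14)):
  for z in (.004,.0065,.012):
    O,h,w,na,nb,d=fitbody(p,box,y0,z); print(n,z,np.round(O,4),'deg',round(np.degrees(h),2),w,na,nb,round(d,4))
    u=np.array([np.cos(h),np.sin(h)]); X=np.r_[O+u*.042,.014]; print('rivet px',proj(p,X), 'tip',proj(p,np.r_[O+u*.094,.01]))
E
```

```text
c 0.004 [ 0.7187 -0.1911] deg -1.22 {38: (np.float64(63.6), np.float64(32.9), np.float64(8.0)), 45: (np.float64(63.9), np.float64(32.9), np.float64(8.1)), 60: (np.float64(67.7), np.float64(35.1), np.float64(8.2)), 75: (np.float64(67.5), np.float64(35.2), np.float64(8.3)), 88: (np.float64(67.1), np.float64(35.4), np.float64(9.3))} 1032 1035 0.0013
rivet px [[324.89885697  42.0320657 ]] tip [[325.98231483 -22.82743996]]
c 0.0065 [ 0.7193 -0.1907] deg -1.16 {38: (np.float64(63.1), np.float64(32.3), np.float64(8.0)), 45: (np.float64(63.5), np.float64(32.4), np.float64(8.0)), 60: (np.float64(67.2), np.float64(34.6), np.float64(8.1)), 75: (np.float64(67.1), np.float64(34.7), np.float64(8.2)), 88: (np.float64(66.6), np.float64(34.9), np.float64(9.3))} 1032 1035 0.0013
rivet px [[324.45771154  41.32225124]] tip [[325.46294579 -23.60275413]]
c 0.012 [ 0.7206 -0.1899] deg -0.98 {38: (np.float64(61.1), np.float64(30.2), np.float64(7.8)), 45: (np.float64(62.4), np.float64(31.3), np.float64(7.9)), 60: (np.float64(66.1), np.float64(33.5), np.float64(8.0)), 75: (np.float64(66.0), np.float64(33.7), 
[... 737 characters left out ...]
64(10.2)), 60: (np.float64(72.2), np.float64(39.4), np.float64(9.8)), 75: (np.float64(72.7), np.float64(40.1), np.float64(9.8)), 88: (np.float64(71.5), np.float64(39.7), np.float64(9.6))} 1161 1231 0.0027
rivet px [[110.61789289  46.37302475]] tip [[ 91.80459998 -17.26775015]]
b 0.012 [ 0.7179 -0.009 ] deg 10.52 {38: (np.float64(65.6), np.float64(35.0), np.float64(9.7)), 45: (np.float64(67.9), np.float64(36.1), np.float64(10.1)), 60: (np.float64(70.9), np.float64(38.1), np.float64(9.6)), 75: (np.float64(71.5), np.float64(38.9), np.float64(9.4)), 88: (np.float64(70.3), np.float64(38.7), np.float64(9.5))} 1161 1231 0.0028
rivet px [[112.33701235  45.0190313 ]] tip [[ 93.3589592  -18.69290269]]
```

```bash
python3 - <<'E'
import cv2
f=cv2.imread('pics/w2.png')[0:205,80:380]
cv2.imwrite('pics/w2z.png',cv2.resize(f,None,fx=2.6,fy=2.6,interpolation=cv2.INTER_CUBIC))
E
```

```text
(no output)
```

View pics/w2z.png

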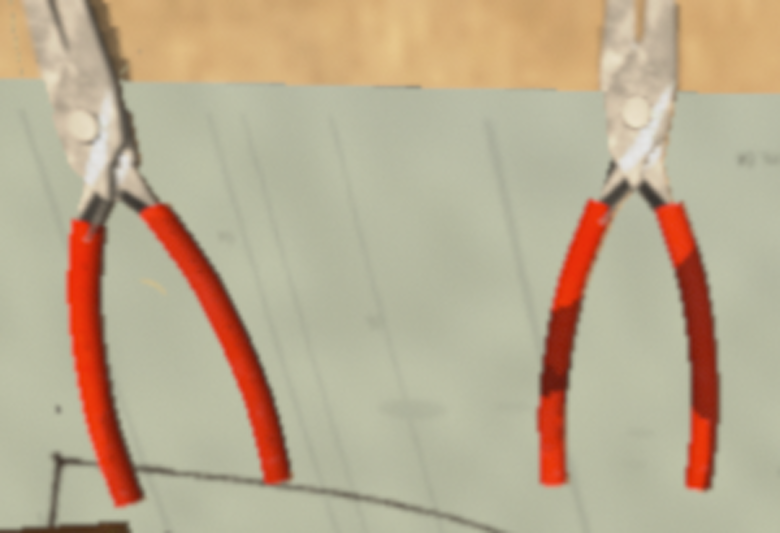

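```bash
python3 - <<'E'
from h import *
go((.681,-.189),.06,np.radians(-1.2))
E
```

```text
cur yaw 0.001 shift fr [0.0824 0.0201 0.3217] twist fr 0.0035 dist 0.16632093870458672 rows 3.9885117195344537 0.17564402488264433 j7 -1.3789634826140698
```

>>> jog_arm(deltas=[0.0824,0.02,0.08,0.0035,0.0824,0.02,0.16,0.0035,0.0824,0.02,0.24,0.0035,0.0824,0.02,0.32,0.0035,0.0824,0.02,0.32,0.0035])

```text
time_s: 2.98
ee_pos: [0.6759, -0.1855, 0.0535]
ee_rot: [-0.003, 1.0, -0.009, -0.006]
ft_force: [-2.0, 0.8, -2.1]
grip_width: 0.0857
```

```bash
python3 - <<'E'
from h import *
s=ctrl.read_state();print(s['time_s'],s['ee_pos'],ctrl.tip_reach)
p=ctrl.read_camera('wrist'); cv2.imwrite('pics/w3.png',p['frame'])
go((.681,-.189),.03,np.radians(-1.2))
E
```

```text
2.9833 [ 0.67587374 -0.18550286  0.05345787] 0.019
cur yaw -0.0189 shift fr [0.0087 0.0059 0.0509] twist fr 0.0003 dist 0.026008899002730443 rows 0.623714604382025 0.016600576411537327 j7 -1.3989749896227828
```

View pics/w3.png

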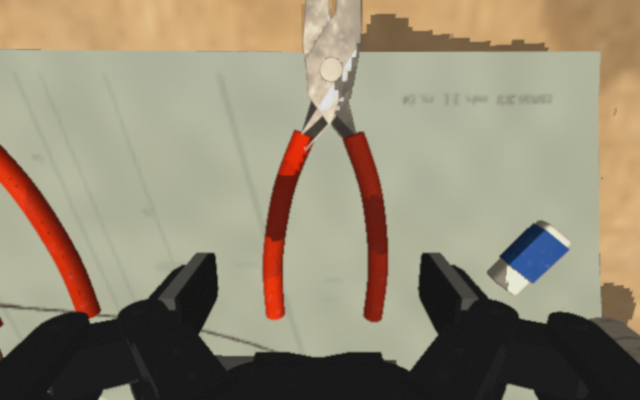

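>>> jog_arm(deltas=[0.009,0.006,0.03,0,0.009,0.006,0.06,0,0.009,0.006,0.06,0,0.009,0.006,0.06,0,0.009,0.006,0.06,0])

```text
time_s: 3.45
ee_pos: [0.6822, -0.1891, 0.0275]
ee_rot: [-0.002, 1.0, -0.009, -0.004]
ft_force: [-0.0, 0.5, 0.7]
grip_width: 0.085
```

```bash
python3 - <<'E'
from h import *
s=ctrl.read_state();print(s['time_s'],s['ee_pos'],s['ft_force'])
p=ctrl.read_camera('wrist'); cv2.imwrite('pics/w4.png',p['frame'])
go((.681,-.189),.018,np.radians(-1.2))
E
```

```text
3.45 [ 0.68216898 -0.1891427   0.02753143] [-0.03553019  0.486104    0.70444962]
cur yaw -0.0189 shift fr [-0.0024 -0.0004  0.0191] twist fr 0.0003 dist 0.00964670572621146 rows 0.23133586873408774 0.016497997531143865 j7 -1.3971623705484708
```

View pics/w4.png

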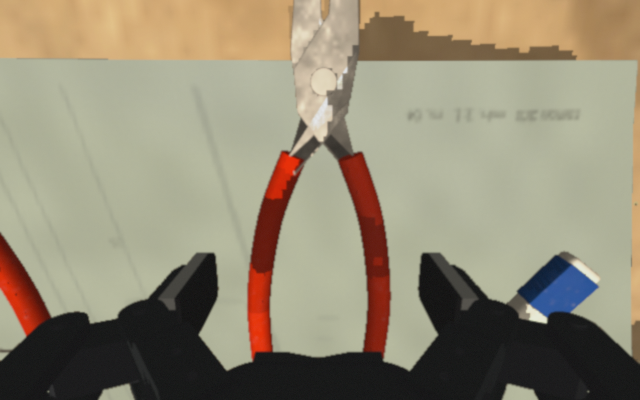

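>>> jog_arm(deltas=[-0.002,0,0.01,0,-0.002,0,0.022,0,-0.002,0,0.022,0,-0.002,0,0.022,0,-0.002,0,0.022,0])

```text
time_s: 3.92
ee_pos: [0.6811, -0.1892, 0.0165]
ee_rot: [-0.002, 1.0, -0.009, -0.004]
ft_force: [0.0, 0.3, 0.6]
grip_width: 0.0858
```

>>> jog_arm(deltas=[0,0,0,0,0,0,0,0,0,0,0,0,0,0,0,0,0,0,0,0], fingers=0, grip_force=40)

```text
time_s: 4.33
ee_pos: [0.6812, -0.1894, 0.0174]
ee_rot: [-0.002, 1.0, -0.01, -0.003]
ft_force: [-1.5, -0.3, 5.3]
grip_width: 0.0635
```

```bash
python3 - <<'E'
from h import *
s=ctrl.read_state();print(s['time_s'],s['ee_pos'],s['ft_force'],s['grip_width'])
p=ctrl.read_camera('wrist'); cv2.imwrite('pics/w5.png',p['frame'])
E
```

```text
4.3333 [ 0.68121096 -0.18940203  0.01735978] [-1.48110954 -0.30348596  5.26156524] 0.06351189569228563
```

View pics/w5.png

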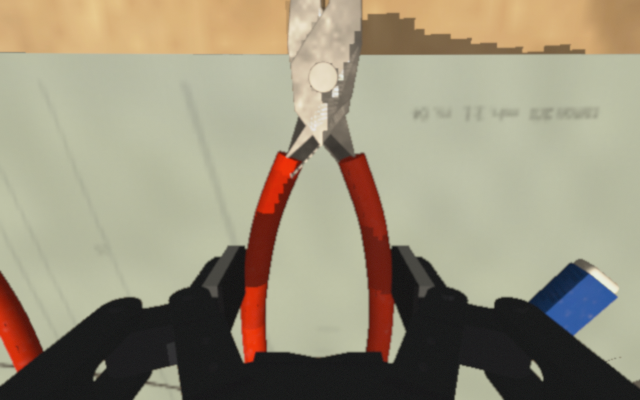

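>>> jog_arm(deltas=[0,0,-0.004,0,0,0,-0.004,0,0,0,-0.004,0,0,0,-0.004,0,0,0,-0.004,0], fingers=0, grip_force=60)

```text
time_s: 4.8
ee_pos: [0.6809, -0.1893, 0.0189]
ee_rot: [-0.002, 1.0, -0.01, -0.004]
ft_force: [0.4, -0.5, -1.1]
grip_width: 0.0621
```

```bash
python3 - <<'E'
from h import *
s=ctrl.read_state();print(s['time_s'],s['ee_pos'],s['ft_force'],s['grip_width'])
p=ctrl.read_camera('wrist'); cv2.imwrite('pics/w6.png',p['frame'])
a=cv2.imread('pics/w4.png')[0:160,220:420];b=p['frame'][0:160,220:420]
cv2.imwrite('pics/w6z.png',cv2.resize(np.hstack([a,b]),None,fx=2,fy=2))
E
```

```text
4.8 [ 0.68090048 -0.1892502   0.01888294] [ 0.44482741 -0.4656528  -1.07694647] 0.062103474186803787
```

View pics/w6z.png

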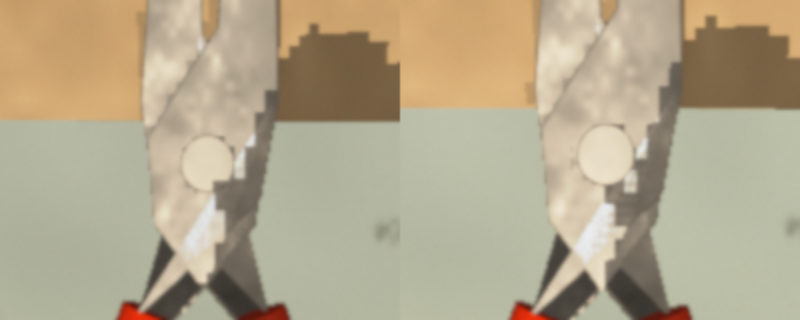

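>>> jog_arm(deltas=[0,0,0,0,0,0,0,0,0,0,0,0,0,0,0,0,0,0,0,0], grip_force=100)

```text
time_s: 5.27
ee_pos: [0.6809, -0.1892, 0.0189]
ee_rot: [-0.002, 1.0, -0.01, -0.004]
ft_force: [-0.2, -0.1, -1.3]
grip_width: 0.06
```

```bash
python3 - <<'E'
from h import *
import pickle
s=ctrl.read_state();print(s['time_s'],s['ee_pos'],s['ft_force'],s['grip_width'])
p=ctrl.read_camera('wrist'); cv2.imwrite('pics/w7.png',p['frame'])
pickle.dump(p,open('p7.pkl','wb'))
p4=dict(p);f4=cv2.imread('pics/w4.png')
# R same; adjust t for tcp shift
R=np.array(p['R']);c=-R.T@p['t']
p4['frame']=f4; c4=c+np.array([.68217,-.18914,.02753])-s['ee_pos']; p4['t']=-R@c4
for q in (p4,p):
    o=red(q,(230,140,410,350))
    for k in np.arange(.66,.735,.006):
        l=[]
        for n,A in o:
            z=A[(A[:,0]>k-.001)&(A[:,0]<k+.001),1]
            l+= [round(z.min()*1e3,1),round(z.max()*1e3,1)] if len(z) else [0,0]
        print(round(k,3),l,round(l[3]-l[0],1))
E
```

```text
5.2667 [ 0.68088719 -0.18924027  0.01890623] [-0.19415283 -0.12927048 -1.31167936] 0.06000044487880118
0.66 [np.float64(-223.2), np.float64(-213.4), np.float64(-164.0), np.float64(-154.1)] 69.1
0.666 [np.float64(-222.5), np.float64(-212.8), np.float64(-164.9), np.float64(-154.6)] 67.9
0.672 [np.float64(-222.3), np.float64(-212.7), np.float64(-165.7), np.float64(-155.5)] 66.8
0.678 [np.float64(-221.6), np.float64(-212.1), np.float64(-166.9), np.float64(-156.4)] 65.2
0.684 [np.float64(-220.9), np.float64(-211.0), np.float64(-168.2), np.float64(-157.8)] 63.1
0.69 [np.float64(-220.2), np.float64(-210.5), np.float64(-169.5), np.float64(-159.2)] 61.0
0.696 [np.float64(-219.1), np.float64(-209.0), np.float64(-171.2), np.float64(-160.5)] 58.6
0.702 [np.float64(-218.0), np.float64(-207.5), np.float64(-172.9), np.float64(-162.4)] 55.6
0.708 [np.float64(-216.5), np.float64(-205.7), np.float64(-174.6), np.float64(-164.1)] 52.4
0.714 [np.float64(-214.5), np.float64(-203.8), np.float64(-177.5), np.float64(-165.9)] 48.6
0.72 [np.float64(-212.6), np.float64(-201.6), np.float64(-180.5), np.float64(-1
[... 624 characters left out ...]
.69 [np.float64(-219.6), np.float64(-209.4), np.float64(-169.0), np.float64(-158.8)] 60.8
0.696 [np.float64(-218.5), np.float64(-208.0), np.float64(-170.7), np.float64(-160.1)] 58.4
0.702 [np.float64(-217.4), np.float64(-206.7), np.float64(-172.3), np.float64(-161.4)] 56.0
0.708 [np.float64(-215.9), np.float64(-204.9), np.float64(-174.8), np.float64(-163.2)] 52.7
0.714 [np.float64(-214.1), np.float64(-202.7), np.float64(-177.6), np.float64(-165.7)] 48.4
0.72 [np.float64(-211.8), np.float64(-200.6), np.float64(-180.3), np.float64(-168.2)] 43.6
0.726 [np.float64(-209.7), np.float64(-198.6), np.float64(-181.8), np.float64(-170.6)] 39.1
0.732 [0, 0, np.float64(-176.3), np.float64(-173.4)] -173.4
```

```bash
python3 - <<'E'
from h import *
import pickle
p=pickle.load(open('p2.pkl','rb'))
print(unproj(p,[(234,216),(367,220),(238,350),(358,350)],.022))
t=ctrl.read_camera('top'); cv2.imwrite('pics/t1.png',t['frame'])
pickle.dump(t,open('t1.pkl','wb'))
cv2.imwrite('pics/t1z.png',cv2.resize(t['frame'][120:280,240:440],None,fx=4,fy=3.75*1.0,interpolation=cv2.INTER_CUBIC))
E
```

```text
[[ 0.59940298 -0.10002041]
 [ 0.59406695 -0.23407498]
 [ 0.43943755 -0.09273516]
 [ 0.43819807 -0.2287486 ]]
```

View pics/t1z.png

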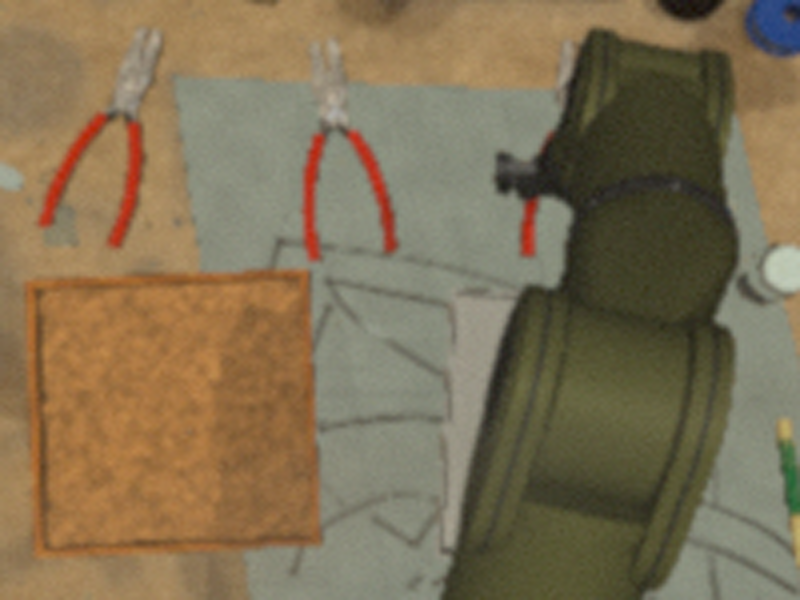

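>>> jog_arm(deltas=[0,0,-0.04,0,0,0,-0.08,0,0,0,-0.12,0,0,0,-0.16,0,0,0,-0.16,0], grip_force=80)

```text
time_s: 5.78
ee_pos: [0.6846, -0.1905, 0.1036]
ee_rot: [-0.001, 1.0, -0.01, 0.0]
ft_force: [1.0, -1.0, -1.2]
grip_width: 0.0605
```

```bash
python3 - <<'E'
from h import *
s=ctrl.read_state();print(s['time_s'],s['ee_pos'],s['ft_force'],s['grip_width'])
p=ctrl.read_camera('wrist'); cv2.imwrite('pics/w8.png',p['frame'])
go((.447,-.159),.08,np.radians(-2.6))
E
```

```text
5.7833 [ 0.68464019 -0.19054152  0.10363466] [ 0.99620038 -1.03655541 -1.24608378] 0.06052388695418861
cur yaw -0.0194 shift fr [-0.4739 -0.053   0.0441] twist fr 0.0041 dist 0.2394501857578656 rows 5.742210689637065 0.20791662745308354 j7 -1.3940835990156175
```

View pics/w8.png

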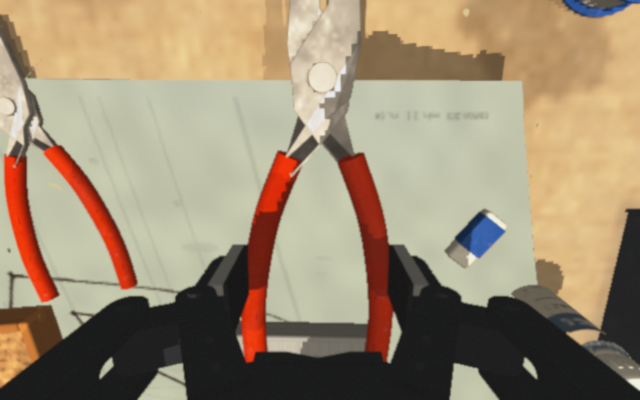

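>>> jog_arm(deltas=[-0.083,-0.01,0,0.002,-0.166,-0.02,0,0.004,-0.25,-0.03,0,0.004,-0.33,-0.04,0,0.004,-0.41,-0.05,0,0.004])

```text
time_s: 6.25
ee_pos: [0.476, -0.1606, 0.1014]
ee_rot: [-0.002, 1.0, -0.022, -0.002]
ft_force: [0.3, -0.2, -3.9]
grip_width: 0.0606
```

```bash
python3 - <<'E'
from h import *
go((.447,-.159),.05,np.radians(-2.6))
E
```

```text
cur yaw -0.0445 shift fr [-0.0577 -0.0004  0.1031] twist fr 0.0001 dist 0.05904234583929 rows 1.4158835932683453 0.006726235269394215 j7 -1.4078712895422056
```

>>> jog_arm(deltas=[-0.058,0,0,0,-0.058,0,0.04,0,-0.058,0,0.09,0,-0.058,0,0.1,0,-0.058,0,0.1,0])

```text
time_s: 6.67
ee_pos: [0.4457, -0.1586, 0.0498]
ee_rot: [-0.002, 1.0, -0.022, -0.004]
ft_force: [-0.2, 0.1, -1.5]
grip_width: 0.0599
```

```bash
python3 - <<'E'
from h import *
go((.447,-.159),.024,np.radians(-2.6))
import pickle
p=ctrl.read_camera('wrist'); cv2.imwrite('pics/w9.png',p['frame'])
E
```

```text
cur yaw -0.0442 shift fr [0.003  0.0008 0.0516] twist fr 0.0002 dist 0.025839485258804532 rows 0.6196519246715715 0.009308478265638753 j7 -1.4056826888572866
```

View pics/w9.png

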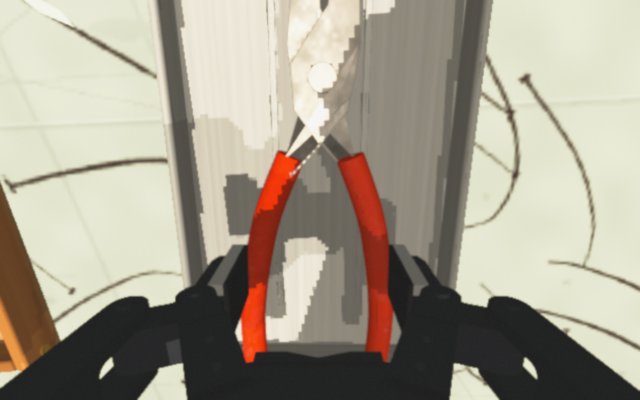

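```bash
python3 - <<'E'
from h import *
p=ctrl.read_camera('wrist')
print(unproj(p,[(318,343)],.003),unproj(p,[(318,354)],.022), unproj(p,[(190,200),(460,200)],.022))
E
```

```text
[[ 0.37656409 -0.15543289]] [[ 0.38493862 -0.15588305]] [[ 0.47467851 -0.09929907]
 [ 0.46903723 -0.22672848]]
```

>>> jog_arm(deltas=[0.003,0,0.02,0,0.003,0,0.04,0,0.003,0,0.05,0,0.003,0,0.054,0,0.003,0,0.054,0])

```text
time_s: 7.18
ee_pos: [0.448, -0.159, 0.0239]
ee_rot: [-0.002, 1.0, -0.022, -0.003]
ft_force: [0.4, -0.1, -2.0]
grip_width: 0.0601
```

>>> jog_arm(deltas=[0,0,0,0,0,0,0,0,0,0,0,0,0,0,0,0,0,0,0,0])

```text
time_s: 7.6
ee_pos: [0.4481, -0.159, 0.0241]
ee_rot: [-0.002, 1.0, -0.022, -0.003]
ft_force: [0.3, 0.3, -2.5]
grip_width: 0.06
```

>>> jog_arm(deltas=[0,0,0.002,0,0,0,0.004,0,0,0,0.004,0,0,0,0.004,0,0,0,0.004,0])

```text
time_s: 8.02
ee_pos: [0.4481, -0.159, 0.022]
ee_rot: [-0.002, 1.0, -0.022, -0.003]
ft_force: [-0.3, -0.1, -1.7]
grip_width: 0.0599
```

>>> jog_arm(deltas=[0,0,0.002,0,0,0,0.003,0,0,0,0.003,0,0,0,0.003,0,0,0,0.003,0])

```text
time_s: 8.43
ee_pos: [0.4482, -0.159, 0.0212]
ee_rot: [-0.002, 1.0, -0.022, -0.002]
ft_force: [-0.6, 0.1, 7.4]
grip_width: 0.06
```

>>> jog_arm(deltas=[0,0,0,0,0,0,0,0,0,0,0,0,0,0,0,0,0,0,0,0], fingers=90)

```text
time_s: 8.85
ee_pos: [0.4483, -0.1591, 0.0212]
ee_rot: [-0.002, 1.0, -0.022, -0.002]
ft_force: [-0.0, 0.2, -0.1]
grip_width: 0.0768
```

>>> jog_arm(deltas=[0,0,-0.04,0,0,0,-0.12,0,0,0,-0.2,0,0,0,-0.28,0,0,0,-0.34,0])

```text
time_s: 9.27
ee_pos: [0.4492, -0.1598, 0.1939]
ee_rot: [-0.001, 1.0, -0.022, -0.001]
ft_force: [0.1, -0.2, -0.4]
grip_width: 0.0767
```

```bash
python3 - <<'E'
from h import *
s=ctrl.read_state()
p=ctrl.read_camera('wrist'); cv2.imwrite('pics/w10.png',p['frame'])
t=ctrl.read_camera('top'); cv2.imwrite('pics/t2.png',t['frame'])
go((.635,.02),.2,np.radians(0))
E
```

```text
cur yaw -0.0449 shift fr [ 0.3503 -0.3772 -0.007 ] twist fr -0.0071 dist 0.25741119638813964 rows 6.172930369020135 0.3589180994518381 j7 -1.3977083630637481
```

View pics/w10.png

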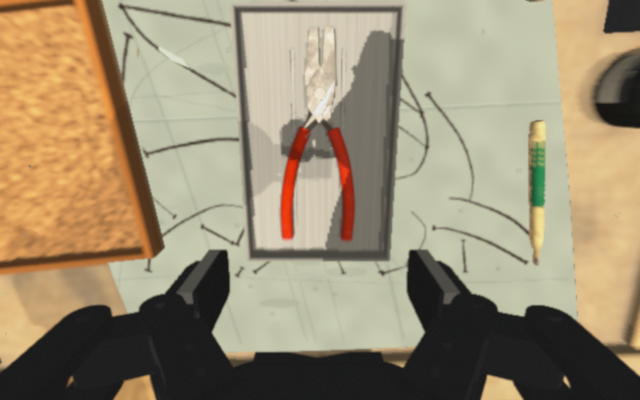

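```bash
python3 - <<'E'
from h import *
go((.63,.04),.22,np.radians(0))
E
```

```text
cur yaw -0.0449 shift fr [ 0.3387 -0.4168 -0.047 ] twist fr -0.0071 dist 0.2695428052415526 rows 6.463856240804619 0.3589180994518381 j7 -1.3977083630637481
```

>>> jog_arm(deltas=[0.34,-0.42,-0.045,-0.007,0.34,-0.42,-0.045,-0.007,0.34,-0.42,-0.045,-0.007,0.34,-0.42,-0.045,-0.007,0.34,-0.42,-0.045,-0.007], fingers=100)

```text
time_s: 9.78
ee_pos: [0.5883, -0.0041, 0.2119]
ee_rot: [-0.0, 1.0, -0.0, 0.001]
ft_force: [0.5, -0.3, -0.7]
grip_width: 0.0854
```

```bash
python3 - <<'E'
from h import *
go((.63,.04),.22,np.radians(0))
E
```

```text
cur yaw -0.0008 shift fr [ 0.0834 -0.0884 -0.0159] twist fr -0.0001 dist 0.06125092893807156 rows 1.4688472167403253 0.006368702109929441 j7 -1.6337936133732014
```

>>> jog_arm(deltas=[0.07,-0.09,-0.03,0,0.07,-0.09,-0.03,0,0.07,-0.09,-0.03,0,0.07,-0.09,-0.03,0,0.07,-0.09,-0.03,0])

```text
time_s: 10.2
ee_pos: [0.622, 0.0394, 0.2259]
ee_rot: [0.0, 1.0, -0.001, -0.0]
ft_force: [0.0, -0.3, -0.3]
grip_width: 0.0854
```

```bash
python3 - <<'E'
from h import *
import pickle
s=ctrl.read_state();print(s['time_s'],s['ee_pos'],np.abs(s['joint_vel']).max())
p=ctrl.read_camera('wrist'); cv2.imwrite('pics/w11.png',p['frame'])
pickle.dump(p,open('p11.pkl','wb'))
E
```

```text
10.2 [0.62202368 0.03937385 0.22589264] 0.01871339504926687
```

View pics/w11.png

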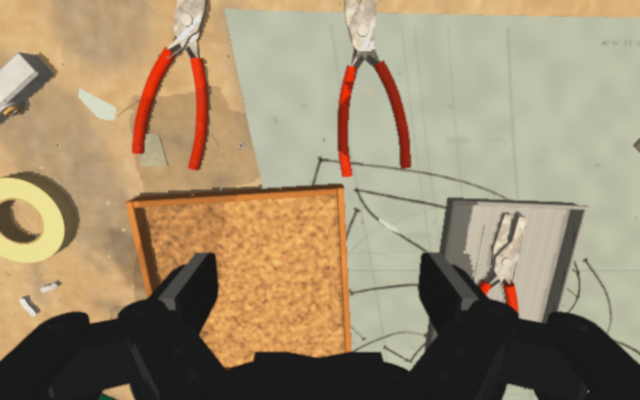

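```bash
python3 - <<'E'
from h import *
import pickle
p=pickle.load(open('p11.pkl','rb'))
for n,box,y0 in (('b',(330,40,420,185),.14),('a',(125,40,215,175),-.28)):
    O,h,w,na,nb,d=fitbody(p,box,y0); print(n,np.round(O,4),'deg',round(np.degrees(h),2),{k:tuple(map(float,v)) for k,v in w.items() if v},na,nb,round(d,4))
    u=np.array([np.cos(h),np.sin(h)]);v=np.array([-u[1],u[0]]); X=np.r_[O+u*.042,.014]; print('rivet px',proj(p,X)); g=O-u*.038+v*.002; print('grasp',g); go(g,.08,h)
print(unproj(p,[(127,203),(344,186),(351,340)],.024))
for r in ctrl.masks_of(p,'tool_tray')[:1]:
    P=maskpts(r['mask'],p,.024); print(rect(P))
E
python3 - <<'E'
import cv2
f=cv2.imread('pics/w11.png')[0:215,110:430]
cv2.imwrite('pics/w11z.png',cv2.resize(f,None,fx=2.5,fy=2.5,interpolation=cv2.INTER_CUBIC))
E
```

```text
b [ 0.7169 -0.0073] deg 10.35 {38: (64.0, 33.1, 8.7), 45: (65.6, 34.2, 8.1), 60: (69.5, 36.7, 8.3), 75: (70.3, 38.2, 7.4), 88: (69.9, 38.3, 8.4)} 996 1021 0.0016
rivet px [[360.68623074  27.14693091]]
grasp [ 0.67919209 -0.01217092]
cur yaw -0.0029 shift fr [0.1147 0.1014 0.2923] twist fr -0.0292 dist 0.16496323846859984 rows 3.9559529608776938 1.468316668221983 j7 -1.6941971156096869
a [0.7256 0.1685] deg -15.32 {38: (65.1, 34.1, 11.4), 45: (66.5, 35.3, 10.4), 60: (70.0, 37.2, 10.5), 75: (69.7, 37.4, 10.5), 88: (68.5, 37.0, 10.4)} 1285 1344 0.0012
rivet px [[185.88313043  17.80669822]]
grasp [0.68948819 0.18050539]
cur yaw -0.0029 shift fr [ 0.1342 -0.2841  0.2919] twist fr 0.0421 dist 0.21441479908431754 rows 5.1418417046598925 2.115875745157014 j7 -1.6941971156096869
[[0.59603588 0.23150462]
 [0.61295845 0.01342591]
 [0.43290672 0.00229629]]
(array([503.4, 117.6]), array([215.1, 221.2]), 3.96)
```

View pics/w11z.png

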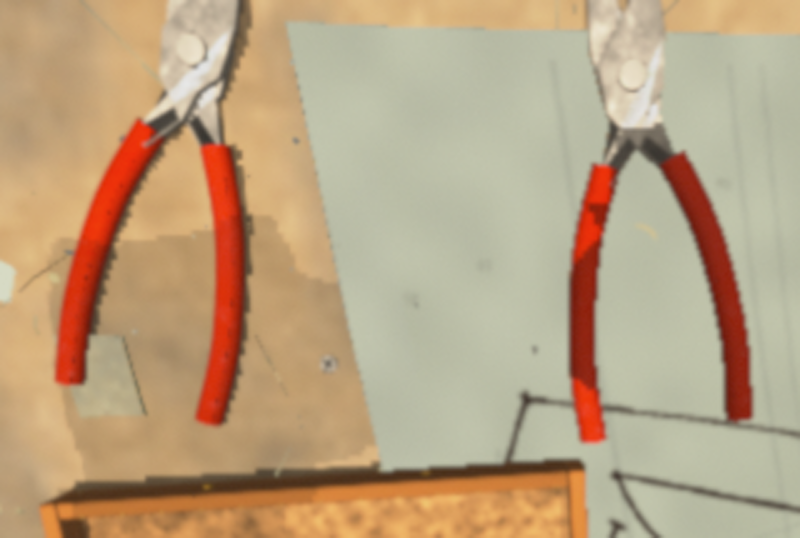

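>>> jog_arm(deltas=[0.114,0.101,0.07,-0.02,0.114,0.101,0.15,-0.029,0.114,0.101,0.23,-0.029,0.114,0.101,0.31,-0.029,0.114,0.101,0.33,-0.029])

```text
time_s: 10.72
ee_pos: [0.6774, -0.0155, 0.058]
ee_rot: [0.001, 0.996, 0.087, -0.001]
ft_force: [-0.7, 1.8, 0.6]
grip_width: 0.0856
```

```bash
python3 - <<'E'
from h import *
p=ctrl.read_camera('wrist'); cv2.imwrite('pics/w12.png',p['frame'])
go((.679,-.012),.019,np.radians(10.35))
E
```

```text
cur yaw 0.176 shift fr [ 0.0135 -0.0038  0.0654] twist fr -0.0007 dist 0.03341651419168003 rows 0.8013552563952044 0.03690139133860158 j7 -1.4843909020388024
```

View pics/w12.png

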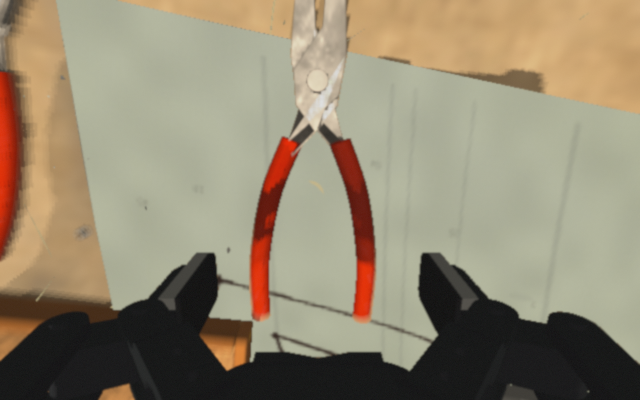

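>>> jog_arm(deltas=[0.008,-0.005,0,0,0.01,-0.005,0.03,0,0.01,-0.005,0.06,0,0.01,-0.005,0.065,0,0.01,-0.005,0.065,0])

```text
time_s: 11.18
ee_pos: [0.6768, -0.0115, 0.019]
ee_rot: [0.0, 0.996, 0.088, -0.007]
ft_force: [-0.6, -0.8, -0.2]
grip_width: 0.0855
```

```bash
python3 - <<'E'
from h import *
import pickle
p=ctrl.read_camera('wrist'); cv2.imwrite('pics/w13.png',p['frame']);pickle.dump(p,open('p13.pkl','wb'))
go((.679,-.012),.019,np.radians(10.35))
E
```

```text
cur yaw 0.1763 shift fr [0.0028 0.0015 0.0016] twist fr -0.0007 dist 0.00176851395178949 rows 0.042410406517733576 0.03507684981105788 j7 -1.4897246298673206
```

View pics/w13.png

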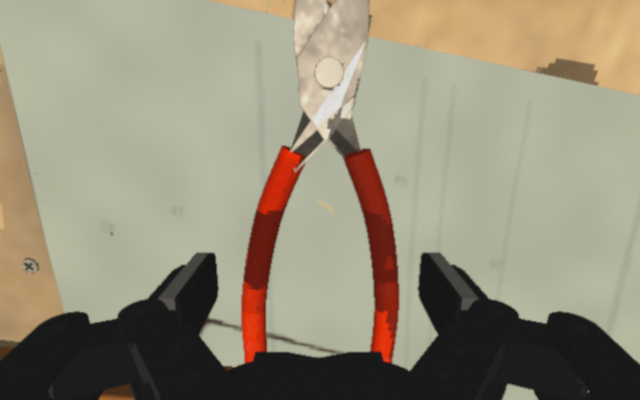

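>>> jog_arm(deltas=[0.002,0.002,0,0,0.002,0.002,0,0,0.002,0.002,0,0,0.002,0.002,0,0,0.002,0.002,0,0], fingers=0, grip_force=60)

```text
time_s: 11.65
ee_pos: [0.68, -0.0143, 0.023]
ee_rot: [0.002, 0.996, 0.088, -0.005]
ft_force: [-3.3, -2.9, 12.8]
grip_width: 0.0534
```

>>> jog_arm(deltas=[0,0,0,0,0,0,0,0,0,0,0,0,0,0,0,0,0,0,0,0])

```text
time_s: 12.07
ee_pos: [0.6803, -0.0144, 0.0234]
ee_rot: [0.002, 0.996, 0.088, -0.005]
ft_force: [-0.1, 0.1, 3.6]
grip_width: 0.0531
```

```bash
python3 - <<'E'
from h import *
import pickle
s=ctrl.read_state();print(s['time_s'],s['ee_pos'],s['ft_force'],s['grip_width'])
p=ctrl.read_camera('wrist'); cv2.imwrite('pics/w14.png',p['frame']);pickle.dump(p,open('p14.pkl','wb'))
for q in (pickle.load(open('p13.pkl','rb')),p):
    f=q['frame'].astype(int); m=(f[...,2]>90)&(f[...,2]>2*f[...,1])&(f[...,2]>2*f[...,0])
    for r in (160,190,220,250,280,310):
        c=np.nonzero(m[r,230:410])[0]+230; g=np.argmax(np.diff(c)); print(r,c[0],c[g],c[g+1],c[-1],'inner',c[g+1]-c[g])
cv2.imwrite('pics/w14c.png',np.hstack([cv2.imread('pics/w13.png')[:,160:480],p['frame'][:,160:480]]))
E
```

```text
12.0667 [ 0.68034649 -0.01439133  0.0233757 ] [-0.09603662  0.11302046  3.60698204] 0.053113712697561856
160 276 301 346 372 inner 45
190 264 291 357 382 inner 66
220 255 277 367 390 inner 90
250 249 271 373 394 inner 102
280 244 265 376 396 inner 111
310 242 264 375 397 inner 111
160 279 298 340 358 inner 42
190 268 294 344 368 inner 50
220 260 284 353 376 inner 69
250 259 279 358 377 inner 79
280 259 276 361 376 inner 85
310 252 275 361 382 inner 86
```

View pics/w14c.png

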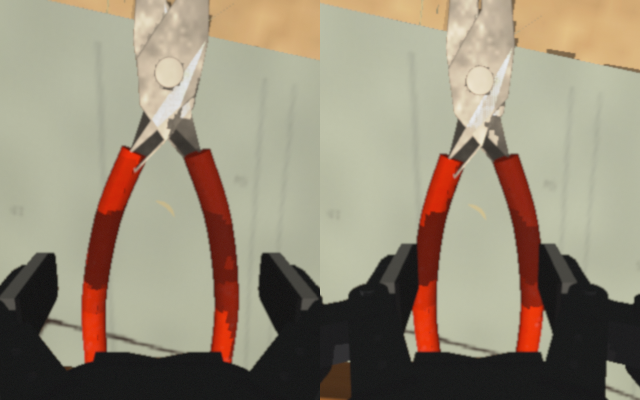

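>>> jog_arm(deltas=[0,0,-0.02,0,0,0,-0.06,0,0,0,-0.1,0,0,0,-0.14,0,0,0,-0.15,0])

```text
time_s: 12.53
ee_pos: [0.6829, -0.0137, 0.1017]
ee_rot: [0.002, 0.996, 0.088, -0.002]
ft_force: [1.0, -1.1, -0.9]
grip_width: 0.0532
```

```bash
python3 - <<'E'
from h import *
import pickle
s=ctrl.read_state();print(s['time_s'],s['ee_pos'],s['ft_force'],s['grip_width'])
p=ctrl.read_camera('wrist'); cv2.imwrite('pics/w15.png',p['frame']);pickle.dump(p,open('p15.pkl','wb'))
q=ctrl.read_camera('scene'); cv2.imwrite('pics/s15.png',cv2.resize(q['frame'][120:280,200:440],None,fx=3,fy=3))
z=s['ee_pos'][2]-.0234+.014
print((unproj(p,[(320,80)],z)-s['ee_pos'][:2]))
E
```

```text
12.5333 [ 0.68287675 -0.01367069  0.10168786] [ 0.99829311 -1.06490705 -0.89931204] 0.05320558220031953
[[0.07700398 0.01270538]]
```

View pics/w15.png

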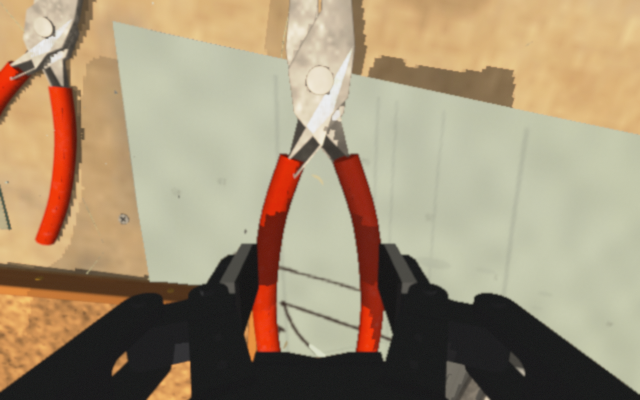

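View pics/s15.png

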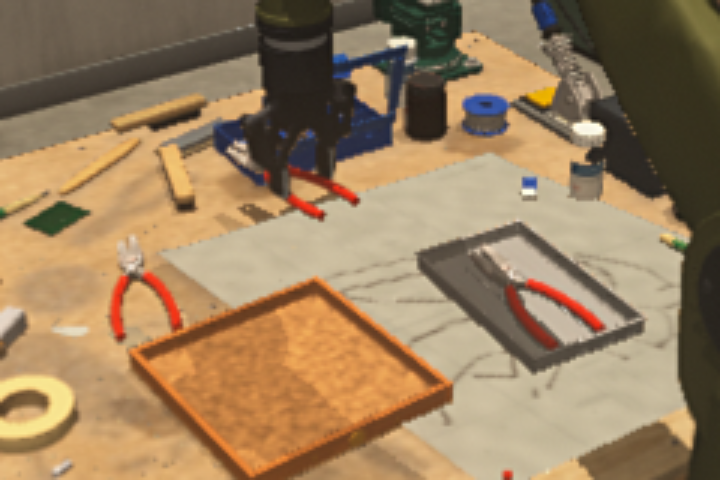

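```bash
python3 - <<'E'
from h import *
go((.4583,.0648),.1,np.radians(4.1))
E
```

```text
cur yaw 0.1759 shift fr [-0.4125 -0.2329  0.0012] twist fr 0.0166 dist 0.2368309941153432 rows 5.679400338497438 0.8352204052896979 j7 -1.482736647558481
```

>>> jog_arm(deltas=[-0.07,-0.04,0,0.004,-0.14,-0.08,0,0.008,-0.21,-0.12,0,0.012,-0.28,-0.16,0,0.0166,-0.35,-0.2,0,0.0166])

```text
time_s: 13.05
ee_pos: [0.489, 0.0543, 0.0996]
ee_rot: [0.002, 0.999, 0.035, -0.004]
ft_force: [0.2, 1.9, -2.6]
grip_width: 0.0531
```

```bash
python3 - <<'E'
from h import *
go((.4583,.0648),.055,np.radians(4.1))
E
```

```text
cur yaw 0.0701 shift fr [-0.059  -0.0256  0.0896] twist fr -0.0002 dist 0.05516046336619965 rows 1.322792886479608 0.011569416181839426 j7 -1.6924506665698473
```

>>> jog_arm(deltas=[-0.059,-0.025,0,0,-0.059,-0.025,0.03,0,-0.059,-0.025,0.07,0,-0.059,-0.025,0.086,0,-0.059,-0.025,0.086,0])

```text
time_s: 13.47
ee_pos: [0.457, 0.0644, 0.0547]
ee_rot: [0.003, 0.999, 0.035, -0.007]
ft_force: [-0.5, 0.6, -0.9]
grip_width: 0.053
```

```bash
python3 - <<'E'
from h import *
s=ctrl.read_state(); print(s['ft_force'])
go((.4583,.0648),.032,np.radians(4.1))
p=ctrl.read_camera('wrist'); cv2.imwrite('pics/w16.png',p['frame'])
E
```

```text
[-0.46261052  0.63572256 -0.8942993 ]
cur yaw 0.0705 shift fr [ 0.0032 -0.0008  0.0454] twist fr -0.0002 dist 0.02276537451372697 rows 0.5459322425354189 0.008729053909008274 j7 -1.7163997671777018
```

View pics/w16.png

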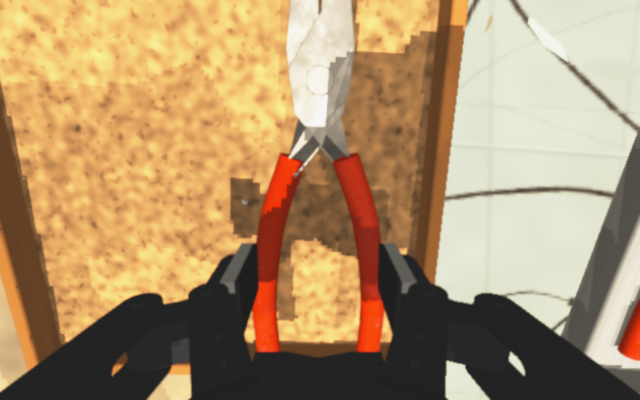

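```bash
python3 - <<'E'
from h import *
p=ctrl.read_camera('wrist');s=ctrl.read_state()
r=wr(s['ee_rot']).inv()
for px,z in (((428,150),.024),((420,230),.024),((410,260),.024),((438,150),.024),((12,150),.024),((30,240),.024),((318,345),.024),((318,355),.024)):
    X=unproj(p,[px],z)[0]; print(px,np.round(X,4),np.round(r.apply(np.r_[X,z]-s['ee_pos']),4))
cv2.imwrite('pics/w16z.png',cv2.resize(p['frame'][100:380,200:480],None,fx=2.1,fy=2.1))
E
```

```text
(428, 150) [0.5096 0.0168] [0.0483 0.0507 0.0321]
(420, 230) [0.4701 0.0144] [0.0088 0.0504 0.0325]
(410, 260) [0.4536 0.017 ] [-0.0076  0.0467  0.0327]
(438, 150) [0.5099 0.0122] [0.0483 0.0553 0.0321]
(12, 150) [0.4965 0.2068] [ 0.0484 -0.1397  0.0312]
(30, 240) [0.452  0.2062] [ 0.0041 -0.1422  0.0317]
(318, 345) [0.3992 0.0601] [-0.0588 -0.0001  0.033 ]
(318, 355) [0.3926 0.0596] [-0.0654 -0.0001  0.033 ]
```

View pics/w16z.png

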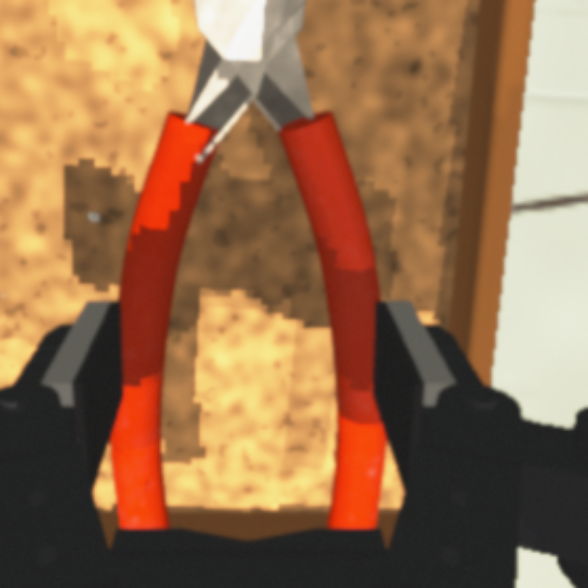

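>>> jog_arm(deltas=[0.003,-0.011,0.01,0,0.003,-0.011,0.025,0,0.003,-0.011,0.04,0,0.003,-0.011,0.044,0,0.003,-0.011,0.044,0])

```text
time_s: 13.98
ee_pos: [0.4587, 0.0696, 0.0336]
ee_rot: [0.003, 0.999, 0.035, -0.006]
ft_force: [0.5, -0.4, -1.7]
grip_width: 0.0529
```

>>> jog_arm(deltas=[0,0,0.002,0,0,0,0.003,0,0,0,0.003,0,0,0,0.003,0,0,0,0.003,0])

```text
time_s: 14.4
ee_pos: [0.4588, 0.0695, 0.0323]
ee_rot: [0.003, 0.999, 0.035, -0.006]
ft_force: [1.0, -0.8, -0.8]
grip_width: 0.0531
```

>>> jog_arm(deltas=[0,0,0.002,0,0,0,0.003,0,0,0,0.003,0,0,0,0.003,0,0,0,0.003,0])

```text
time_s: 14.82
ee_pos: [0.4588, 0.0695, 0.0308]
ee_rot: [0.003, 0.999, 0.035, -0.006]
ft_force: [-0.3, 0.4, -2.1]
grip_width: 0.053
```

```bash
python3 - <<'E'
from h import *
s=ctrl.read_state(); print(s['ft_force'],s['moment'],s['ee_pos'])
E
```

```text
[-0.32103267  0.37277803 -2.1401026 ] [0.00197195 0.04901548 0.02243484] [0.45876444 0.06951257 0.03080559]
```

>>> jog_arm(deltas=[0,0,0.002,0,0,0,0.003,0,0,0,0.003,0,0,0,0.003,0,0,0,0.003,0])

```text
time_s: 15.23
ee_pos: [0.4588, 0.0695, 0.0301]
ee_rot: [0.003, 0.999, 0.035, -0.005]
ft_force: [-0.3, 0.0, 9.2]
grip_width: 0.053
```

>>> jog_arm(deltas=[0,0,0,0,0,0,0,0,0,0,0,0,0,0,0,0,0,0,0,0], fingers=84)

```text
time_s: 15.65
ee_pos: [0.4588, 0.0695, 0.03]
ee_rot: [0.003, 0.999, 0.035, -0.005]
ft_force: [-0.4, 0.4, -0.9]
grip_width: 0.0718
```

```bash
python3 - <<'E'
from h import *
p=ctrl.read_camera('wrist'); cv2.imwrite('pics/w17.png',p['frame'])
E
```

```text
(no output)
```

View pics/w17.png

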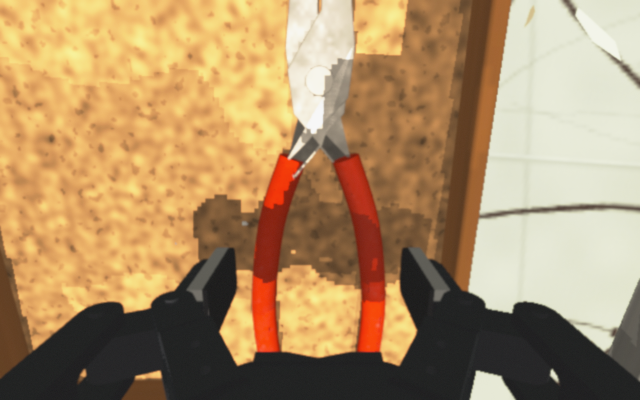

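>>> jog_arm(deltas=[0,0,-0.03,0,0,0,-0.1,0,0,0,-0.18,0,0,0,-0.26,0,0,0,-0.32,0])

```text
time_s: 16.12
ee_pos: [0.4606, 0.0703, 0.1926]
ee_rot: [0.002, 0.999, 0.035, -0.004]
ft_force: [0.0, -0.7, 0.2]
grip_width: 0.0719
```

```bash
python3 - <<'E'
from h import *
import pickle
p=ctrl.read_camera('wrist'); cv2.imwrite('pics/w18.png',p['frame']);pickle.dump(p,open('p18.pkl','wb'))
go((.689,.1805),.06,np.radians(-15.3))
E
```

```text
cur yaw 0.0688 shift fr [ 0.4658 -0.189   0.2724] twist fr 0.0535 dist 0.28587163077094185 rows 6.855434790670068 2.687608061042374 j7 -1.7236602790716142
```

View pics/w18.png

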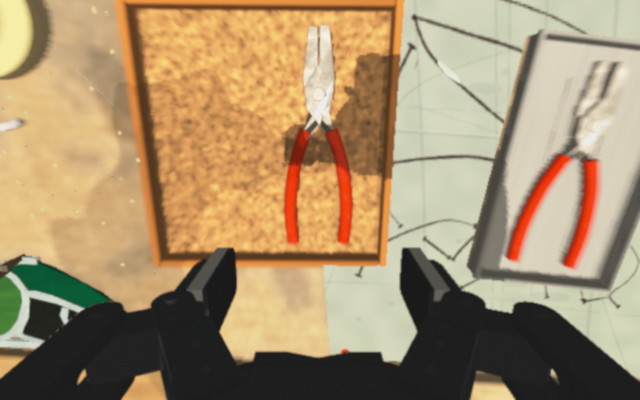

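```bash
python3 - <<'E'
from h import *
import pickle
p=pickle.load(open('p18.pkl','rb'))
print(fitbody(p,(280,120,360,250),.07,.0135)); print(fitbody(p,(500,140,605,270),-.04,.0095))
cv2.imwrite('pics/w18z.png',cv2.resize(p['frame'][10:270,270:640],None,fx=2.1,fy=2.1,interpolation=cv2.INTER_CUBIC))
E
```

```text
(array([0.49394442, 0.07113073]), np.float64(0.04065950638016819), {38: (np.float64(59.3), np.float64(29.2), np.float64(10.3)), 45: (np.float64(61.6), np.float64(30.1), np.float64(10.4)), 60: (np.float64(63.3), np.float64(31.0), np.float64(10.5)), 75: (np.float64(62.2), np.float64(30.1), np.float64(10.5)), 88: (np.float64(59.9), np.float64(28.1), np.float64(10.7))}, np.int32(1391), np.int32(1377), np.float64(-0.0013017649851107538))
(array([ 0.48444971, -0.16626987]), np.float64(-0.05932470807469343), {38: (np.float64(65.7), np.float64(35.1), np.float64(11.1)), 45: (np.float64(67.7), np.float64(36.1), np.float64(11.5)), 60: (np.float64(70.5), np.float64(37.7), np.float64(11.5)), 75: (np.float64(70.7), np.float64(38.0), np.float64(11.3)), 88: (np.float64(68.9), np.float64(37.3), np.float64(11.5))}, np.int32(1326), np.int32(1354), np.float64(0.0004992618623796408))
```

View pics/w18z.png

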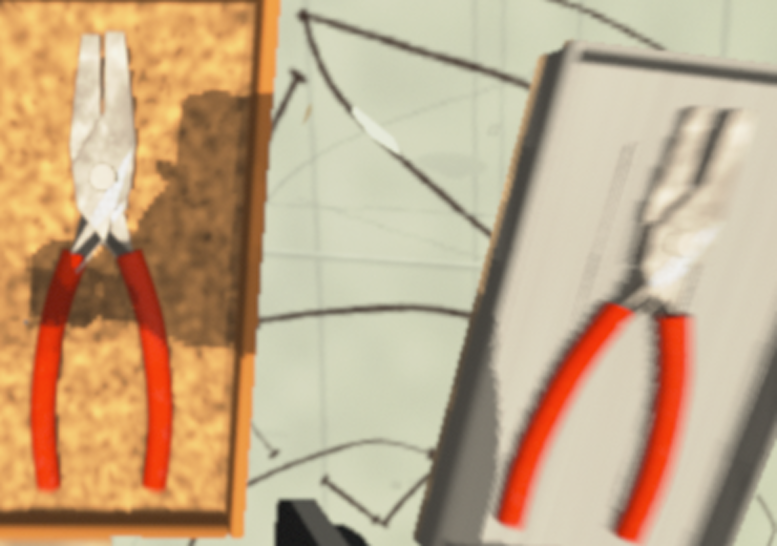

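>>> jog_arm(deltas=[0.08,-0.03,0,0.015,0.15,-0.06,0,0.03,0.23,-0.09,0,0.045,0.3,-0.12,0,0.0535,0.38,-0.15,0,0.0535], fingers=100)

```text
time_s: 16.58
ee_pos: [0.6473, 0.1595, 0.1962]
ee_rot: [0.002, 0.991, -0.134, -0.001]
ft_force: [1.6, -0.1, -0.9]
grip_width: 0.0855
```

```bash
python3 - <<'E'
from h import *
go((.689,.1805),.1,np.radians(-15.3))
E
```

```text
cur yaw -0.2688 shift fr [ 0.0693 -0.0633  0.192 ] twist fr -0.0003 dist 0.10688082564133891 rows 2.5630893439170004 0.014016749844231562 j7 -2.0251939795230762
```

>>> jog_arm(deltas=[0.06,-0.062,0.06,0,0.06,-0.062,0.12,0,0.06,-0.062,0.18,0,0.06,-0.062,0.23,0,0.06,-0.062,0.23,0])

```text
time_s: 17.0
ee_pos: [0.6793, 0.1802, 0.0741]
ee_rot: [0.004, 0.991, -0.134, -0.007]
ft_force: [-1.2, 1.0, -0.6]
grip_width: 0.0854
```

```bash
python3 - <<'E'
from h import *
import pickle
p=ctrl.read_camera('wrist'); cv2.imwrite('pics/w19.png',p['frame'])
O,h,w,na,nb,d=fitbody(p,(220,100,420,350),-.27); print(np.round(O,4),np.degrees(h),na,nb)
go((.689,.1805),.021,np.radians(-15.3))
E
```

```text
[0.7232 0.1684] -15.678284506227666 3232 3183
cur yaw -0.2688 shift fr [ 0.0155 -0.0052  0.1128] twist fr -0.0003 dist 0.05697885951383381 rows 1.3663995087250314 0.01430957852534707 j7 -2.032305245103702
```

View pics/w19.png

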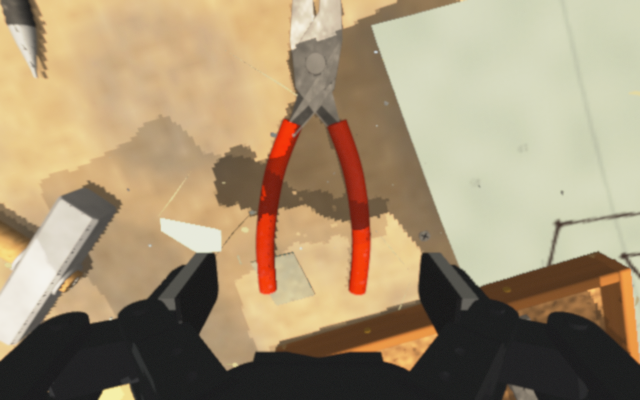

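>>> jog_arm(deltas=[0.014,-0.005,0.03,0,0.014,-0.005,0.07,0,0.014,-0.005,0.1,0,0.014,-0.005,0.108,0,0.014,-0.005,0.108,0])

```text
time_s: 17.47
ee_pos: [0.6877, 0.1805, 0.0232]
ee_rot: [0.004, 0.991, -0.134, -0.005]
ft_force: [0.0, -0.5, 0.3]
grip_width: 0.0852
```

```bash
python3 - <<'E'
from h import *
import pickle
p=ctrl.read_camera('wrist'); cv2.imwrite('pics/w20.png',p['frame']);pickle.dump(p,open('p20.pkl','wb'))
go((.688,.1805),.021,np.radians(-15.3))
E
```

```text
cur yaw -0.2688 shift fr [-0.0008  0.0006  0.0064] twist fr -0.0003 dist 0.003241016416579735 rows 0.0777222162249337 0.014259970918652424 j7 -2.0268724691691435
```

View pics/w20.png

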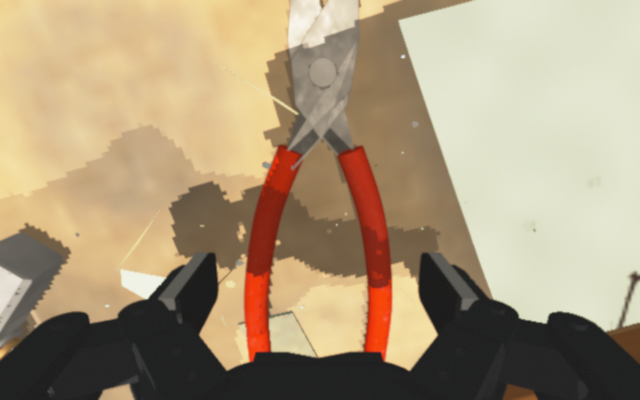

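>>> jog_arm(deltas=[0,0,0.003,0,0,0,0.003,0,0,0,0.003,0,0,0,0.003,0,0,0,0.003,0], fingers=0, grip_force=60)

```text
time_s: 17.93
ee_pos: [0.6933, 0.1872, 0.0295]
ee_rot: [-0.003, 0.991, -0.134, 0.001]
ft_force: [-1.7, 12.4, 23.5]
grip_width: 0.0254
```

>>> jog_arm(deltas=[0,0,0,0,0,0,0,0,0,0,0,0,0,0,0,0,0,0,0,0])

```text
time_s: 18.35
ee_pos: [0.6926, 0.1858, 0.0286]
ee_rot: [-0.002, 0.991, -0.134, 0.0]
ft_force: [-0.1, -0.1, -0.0]
grip_width: -0.0002
```

```bash
python3 - <<'E'
from h import *
import pickle
s=ctrl.read_state();print(s['time_s'],s['ee_pos'],s['ft_force'],s['grip_width'])
p=ctrl.read_camera('wrist'); cv2.imwrite('pics/w21.png',p['frame']);pickle.dump(p,open('p21.pkl','wb'))
for q in (pickle.load(open('p20.pkl','rb')),p):
    f=q['frame'].astype(int); m=(f[...,2]>90)&(f[...,2]>2*f[...,1])&(f[...,2]>2*f[...,0])
    for r in (160,190,220,250,280,310):
        c=np.nonzero(m[r,230:410])[0]+230; g=np.argmax(np.diff(c)); print(r,c[0],c[g],c[g+1],c[-1],'inner',c[g+1]-c[g])
E
```

```text
18.35 [0.69259659 0.18578374 0.02857935] [-0.06196561 -0.06601635 -0.03584192] -0.0001584583189906603
160 274 297 339 367 inner 42
190 262 289 350 377 inner 61
220 254 279 359 384 inner 80
250 249 273 365 388 inner 92
280 246 269 368 390 inner 99
310 245 267 369 390 inner 102
160 299 322 354 379 inner 32
190 288 314 363 388 inner 49
220 280 304 371 395 inner 67
250 276 298 376 399 inner 78
280 273 281 378 400 inner 97Traceback (most recent call last):
  File "<stdin>", line 8, in <module>
    return _wrapfunc(a, 'argmax', axis=axis, out=out, **kwds)
    return bound(*args, **kwds)
ValueError: attempt to get argmax of an empty sequence
```

View pics/w21.png

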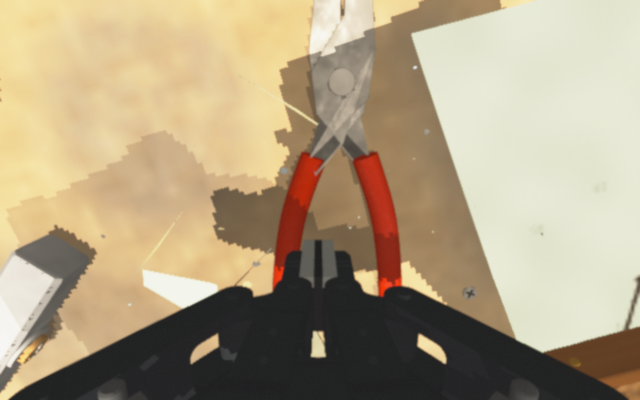

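>>> jog_arm(deltas=[0,0,-0.02,0,0,0,-0.06,0,0,0,-0.1,0,0,0,-0.14,0,0,0,-0.16,0])

```text
time_s: 18.82
ee_pos: [0.694, 0.1855, 0.1116]
ee_rot: [-0.002, 0.991, -0.134, 0.002]
ft_force: [0.7, 0.3, 0.2]
grip_width: -0.0
```

```bash
python3 - <<'E'
from h import *
import pickle
s=ctrl.read_state();print(s['time_s'],s['ee_pos'],s['ft_force'],s['grip_width'])
p=ctrl.read_camera('wrist'); cv2.imwrite('pics/w22.png',p['frame']);pickle.dump(p,open('p22.pkl','wb'))
E
```

```text
18.8167 [0.69395503 0.18548342 0.11155068] [0.72036998 0.3355579  0.15162984] -2.3035411577680366e-05
```

View pics/w22.png

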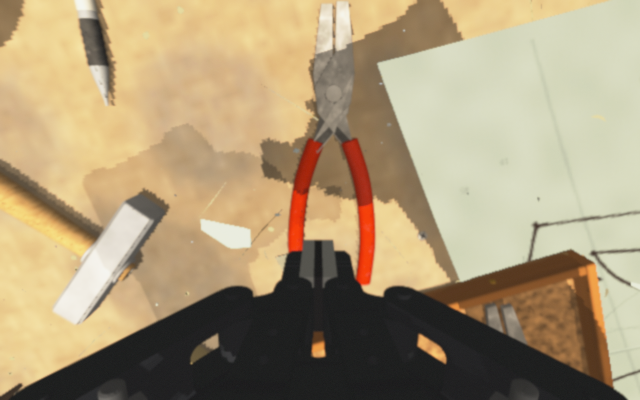

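>>> jog_arm(deltas=[-0.04,0,0,0,-0.04,0,0,0,-0.04,0,0,0,-0.04,0,0,0,-0.04,0,0,0], fingers=100)

```text
time_s: 19.28
ee_pos: [0.676, 0.1905, 0.1121]
ee_rot: [-0.003, 0.991, -0.134, 0.003]
ft_force: [-0.4, -0.1, 0.7]
grip_width: 0.0601
```

```bash
python3 - <<'E'
from h import *
import pickle
s=ctrl.read_state();print(s['time_s'],s['ee_pos'],s['ft_force'],s['grip_width'])
p=ctrl.read_camera('wrist'); cv2.imwrite('pics/w23.png',p['frame']);pickle.dump(p,open('p23.pkl','wb'))
O,h,w,na,nb,d=fitbody(p,(220,80,420,350),-.27); print(np.round(O,4),np.degrees(h),na,nb,d,w)
u=np.array([np.cos(h),np.sin(h)]); print(proj(p,np.r_[O+u*.042,.014]))
g=O-u*.038; print(g); go(g,.06,h)
E
```

```text
19.2833 [0.67597201 0.190458   0.11206281] [-0.38625825 -0.07091464  0.65075326] 0.06007459968766875
[0.7251 0.1683] -16.39423773643436 2344 2291 -0.000911188876216662 {38: (np.float64(59.0), np.float64(28.2), np.float64(10.6)), 45: (np.float64(60.2), np.float64(28.9), np.float64(10.0)), 60: (np.float64(62.6), np.float64(29.8), np.float64(10.2)), 75: (np.float64(61.4), np.float64(29.1), np.float64(10.3)), 88: (np.float64(59.3), np.float64(27.8), np.float64(10.4))}
[[333.74322922  61.30556535]]
[0.68863559 0.1790655 ]
cur yaw -0.2699 shift fr [0.0299 0.0157 0.1043] twist fr 0.0026 dist 0.054800547621161586 rows 1.3141618134571122 0.13019073434776585 j7 -2.04478330767759
```

View pics/w23.png

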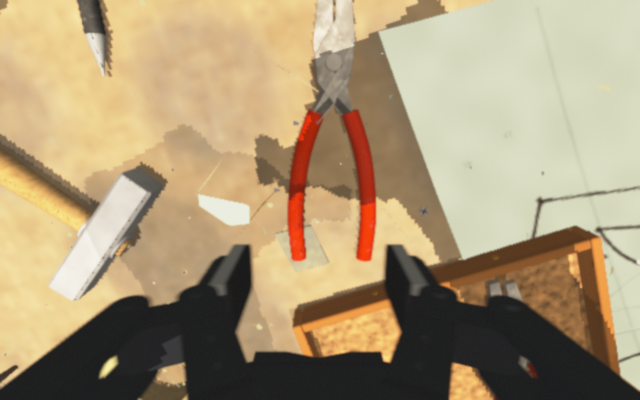

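>>> jog_arm(deltas=[0.03,0.015,0.02,0.002,0.03,0.015,0.07,0.002,0.03,0.015,0.11,0.002,0.03,0.015,0.13,0.002,0.03,0.015,0.13,0.002])

```text
time_s: 19.75
ee_pos: [0.6869, 0.1788, 0.0439]
ee_rot: [-0.002, 0.99, -0.141, 0.001]
ft_force: [-0.8, -0.1, 0.8]
grip_width: 0.0856
```

```bash
python3 - <<'E'
from h import *
import pickle
p=ctrl.read_camera('wrist'); cv2.imwrite('pics/w24.png',p['frame'])
s=ctrl.read_state();print(s['grip_width'])
go((.6885,.179),.0145,np.radians(-16))
E
```

```text
0.0856253652101929
cur yaw -0.2825 shift fr [0.0006 0.0005 0.0625] twist fr -0.0005 dist 0.031243193436329916 rows 0.7492372526697821 0.025754991100631775 j7 -2.031329911237082
```

View pics/w24.png

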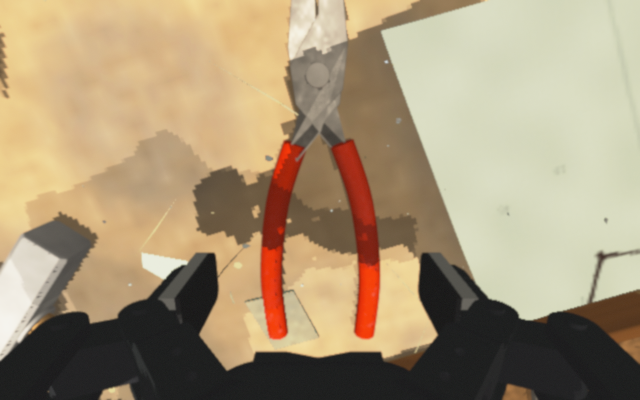

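Centred. Descend to TCP z ≈ 0.0145 and close.

>>> jog_arm(deltas=[0,0,0.02,0,0,0,0.045,0,0,0,0.055,0,0,0,0.058,0,0,0,0.058,0])

```text
time_s: 20.22
ee_pos: [0.6878, 0.1793, 0.0161]
ee_rot: [-0.002, 0.99, -0.141, 0.001]
ft_force: [0.1, 0.3, -0.8]
grip_width: 0.0853
```

>>> jog_arm(deltas=[0,0,0,0,0,0,0,0,0,0,0,0,0,0,0,0,0,0,0,0], fingers=60, grip_force=30)

```text
time_s: 20.63
ee_pos: [0.6881, 0.1792, 0.0173]
ee_rot: [-0.002, 0.99, -0.141, 0.002]
ft_force: [-1.7, -1.3, 5.3]
grip_width: 0.0581
```

```bash
python3 - <<'E'
from h import *
s=ctrl.read_state();print(s['ft_force'],s['moment'],s['ee_pos'],s['grip_width'])
p=ctrl.read_camera('wrist'); cv2.imwrite('pics/w25.png',p['frame'])
s=ctrl.read_state();print(s['ft_force'],s['moment'],s['ee_pos'],s['grip_width'])
E
```

```text
[-1.68825665 -1.31132943  5.34772799] [-0.15112546  0.44627619 -0.02994768] [0.68812936 0.17923577 0.01725027] 0.058067466043634004
[-2.23407143 -1.01354602  5.16666071] [-0.12490014  0.47948657 -0.0470454 ] [0.68817461 0.17918083 0.01726234] 0.057782973614261754
```

View pics/w25.png

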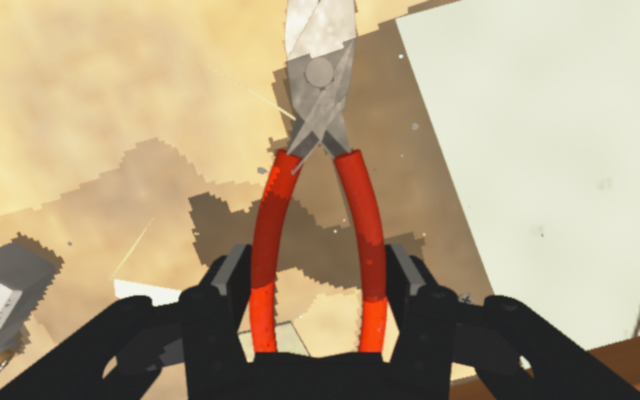

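>>> jog_arm(deltas=[0,0,0,0,0,0,0,0,0,0,0,0,0,0,0,0,0,0,0,0], fingers=50, grip_force=50)

```text
time_s: 21.1
ee_pos: [0.6883, 0.1792, 0.0176]
ee_rot: [-0.002, 0.99, -0.141, 0.002]
ft_force: [-1.5, -0.3, 4.9]
grip_width: 0.0569
```

>>> jog_arm(deltas=[0,0,-0.01,0,0,0,-0.03,0,0,0,-0.06,0,0,0,-0.1,0,0,0,-0.1,0])

```text
time_s: 21.52
ee_pos: [0.6914, 0.1796, 0.0727]
ee_rot: [-0.004, 0.99, -0.141, 0.006]
ft_force: [0.9, 0.0, -1.2]
grip_width: 0.0569
```

```bash
python3 - <<'E'
from h import *
s=ctrl.read_state();print(s['ft_force'],s['moment'],s['ee_pos'],s['grip_width'])
p=ctrl.read_camera('wrist'); cv2.imwrite('pics/w26.png',p['frame'])
import pickle;pickle.dump(p,open('p26.pkl','wb'))
go((.46,.15),.11,np.radians(4))
E
```

```text
[ 0.90050146  0.03682276 -1.20945088] [ 0.05819282 -0.05378269  0.05154548] [0.6914093  0.17963275 0.07265437] 0.056879332314876525
cur yaw -0.2827 shift fr [-0.4256  0.1847 -0.0835] twist fr -0.0561 dist 0.23570901699747224 rows 5.652494412409406 2.8207268927925147 j7 -2.033523153856742
```

View pics/w26.png

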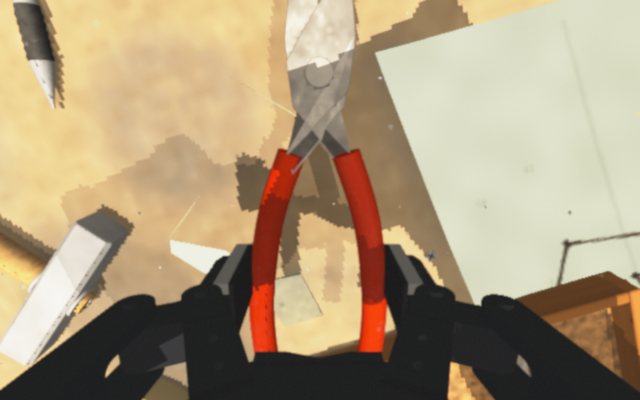

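```bash
python3 - <<'E'
from h import *
go((.4504,.1596),.1,np.radians(4))
E
```

```text
cur yaw -0.2827 shift fr [-0.4496  0.1717 -0.0636] twist fr -0.0561 dist 0.24273609823118666 rows 5.821009549908553 2.8207268927925147 j7 -2.033523153856742
```

>>> jog_arm(deltas=[-0.05,0.02,-0.06,-0.01,-0.12,0.05,-0.06,-0.02,-0.2,0.08,-0.06,-0.035,-0.27,0.1,-0.06,-0.05,-0.35,0.13,-0.06,-0.056])

```text
time_s: 21.98
ee_pos: [0.5038, 0.1662, 0.099]
ee_rot: [-0.003, 0.999, 0.037, 0.006]
ft_force: [0.1, 0.3, -3.5]
grip_width: 0.057
```

```bash
python3 - <<'E'
from h import *
go((.4504,.1596),.065,np.radians(4))
E
```

```text
cur yaw 0.0737 shift fr [-0.1084  0.0056  0.0665] twist fr 0.0006 dist 0.06366363844670352 rows 1.5267059579545208 0.031110863533051113 j7 -1.8343068253350434
```

>>> jog_arm(deltas=[-0.06,0.003,0,0,-0.108,0.006,0,0,-0.108,0.006,0.03,0,-0.108,0.006,0.066,0,-0.108,0.006,0.066,0])

```text
time_s: 22.4
ee_pos: [0.4493, 0.1593, 0.0633]
ee_rot: [-0.003, 0.999, 0.037, 0.004]
ft_force: [-0.3, -0.2, -1.9]
grip_width: 0.0571
```

```bash
python3 - <<'E'
from h import *
p=ctrl.read_camera('wrist'); cv2.imwrite('pics/w27.png',p['frame'])
go((.4504,.1596),.03,np.radians(4))
E
```

```text
cur yaw 0.074 shift fr [ 0.0004 -0.0002  0.0684] twist fr 0.0007 dist 0.034225530730965424 rows 0.8207561326370605 0.03343014045334794 j7 -1.8512098285589076
```

View pics/w27.png

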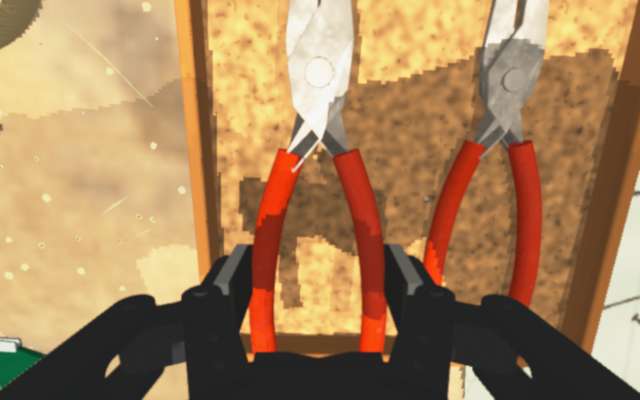

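>>> jog_arm(deltas=[0,0,0.02,0,0,0,0.045,0,0,0,0.06,0,0,0,0.069,0,0,0,0.069,0])

```text
time_s: 22.87
ee_pos: [0.4501, 0.1593, 0.029]
ee_rot: [-0.002, 0.999, 0.037, 0.004]
ft_force: [-0.4, 0.0, -2.1]
grip_width: 0.0568
```

>>> jog_arm(deltas=[0,0,0.002,0,0,0,0.004,0,0,0,0.006,0,0,0,0.006,0,0,0,0.006,0])

```text
time_s: 23.28
ee_pos: [0.4502, 0.1594, 0.0262]
ee_rot: [-0.002, 0.999, 0.037, 0.005]
ft_force: [-0.6, -0.6, -1.7]
grip_width: 0.0567
```

>>> jog_arm(deltas=[0,0,0.002,0,0,0,0.0035,0,0,0,0.0035,0,0,0,0.0035,0,0,0,0.0035,0])

```text
time_s: 23.7
ee_pos: [0.4502, 0.1594, 0.0247]
ee_rot: [-0.002, 0.999, 0.037, 0.005]
ft_force: [-0.4, -0.2, 3.5]
grip_width: 0.0568
```

>>> jog_arm(deltas=[0,0,0.001,0,0,0,0.001,0,0,0,0.001,0,0,0,0.001,0,0,0,0.001,0])

```text
time_s: 24.12
ee_pos: [0.4502, 0.1594, 0.0246]
ee_rot: [-0.003, 0.999, 0.037, 0.005]
ft_force: [-1.0, -0.4, 5.9]
grip_width: 0.0572
```

>>> jog_arm(deltas=[0,0,0,0,0,0,0,0,0,0,0,0,0,0,0,0,0,0,0,0], fingers=82)

```text
time_s: 24.53
ee_pos: [0.4503, 0.1594, 0.0245]
ee_rot: [-0.003, 0.999, 0.037, 0.005]
ft_force: [-0.9, -0.3, -0.5]
grip_width: 0.0699
```

>>> jog_arm(deltas=[0,0,-0.03,0,0,0,-0.1,0,0,0,-0.18,0,0,0,-0.26,0,0,0,-0.32,0])

```text
time_s: 24.95
ee_pos: [0.449, 0.1585, 0.1871]
ee_rot: [-0.003, 0.999, 0.037, 0.006]
ft_force: [1.0, 0.4, 0.4]
grip_width: 0.07
```

```bash
python3 - <<'E'
from h import *
import pickle
p=ctrl.read_camera('wrist'); cv2.imwrite('pics/w28.png',p['frame']);pickle.dump(p,open('p28.pkl','wb'))
E
```

```text
(no output)
```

View pics/w28.png

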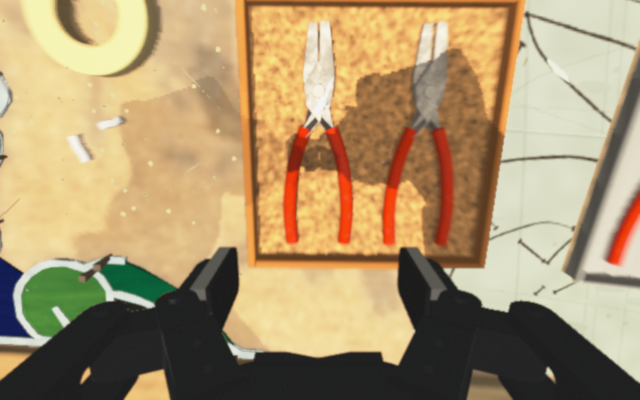

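```bash
python3 - <<'E'
from h import *
import pickle
p=ctrl.read_camera('wrist')
print(fitbody(p,(275,120,360,250),.07,.0135)); print(fitbody(p,(375,120,465,250),.04,.0135))
cv2.imwrite('pics/w28z.png',cv2.resize(p['frame'][5:265,235:500],None,fx=2.3,fy=2.3,interpolation=cv2.INTER_CUBIC))
q=ctrl.read_camera('scene'); cv2.imwrite('pics/s28.png',cv2.resize(q['frame'][150:290,220:440],None,fx=3.5,fy=3.5,interpolation=cv2.INTER_CUBIC))
t=ctrl.read_camera('top')
for n,z in [('oil_bottle',.09),('cutter',.01),('tape_roll',.019)]:
    for r in ctrl.masks_of(t,n):
        P=maskpts(r['mask'],t,z); print(n,round(r['confidence'],2),np.round(r['position']),rect(P))
E
```

```text
(array([0.49042602, 0.1617799 ]), np.float64(0.0371420737912655), {38: (np.float64(59.0), np.float64(28.9), np.float64(10.2)), 45: (np.float64(60.3), np.float64(28.8), np.float64(11.3)), 60: (np.float64(62.9), np.float64(30.5), np.float64(10.4)), 75: (np.float64(61.7), np.float64(29.4), np.float64(10.5)), 88: (np.float64(59.4), np.float64(27.4), np.float64(10.6))}, np.int32(1383), np.int32(1355), np.float64(-0.0012755183212254662))
(array([0.49579268, 0.07162566]), np.float64(0.0473752714420376), {38: (np.float64(58.8), np.float64(28.6), np.float64(11.2)), 45: (np.float64(61.0), np.float64(29.8), np.float64(10.4)), 60: (np.float64(63.3), np.float64(30.5), np.float64(11.3)), 75: (np.float64(61.5), np.float64(29.6), np.float64(10.6)), 88: (np.float64(59.3), np.float64(27.7), np.float64(11.5))}, np.int32(1443), np.int32(1377), np.float64(-0.0013006268741951321))
oil_bottle 0.47 [194. 432.] (array([ 599.2, -330.6]), array([35. , 52.6]), 45.7)
cutter 0.71 [249. 437.] (array([ 428.5, -363.3]), array([117.1,  14.3]), 6.15)
tape_roll 0.71 [200. 202.] (array([571.9, 344.1]), array([87.2, 93.1]), 1.12)
tape_roll 0.22 [236. 366.] (array([ 483.3, -148.2]), array([ 23.3, 181.4]), 72.11)
```

View pics/w28z.png

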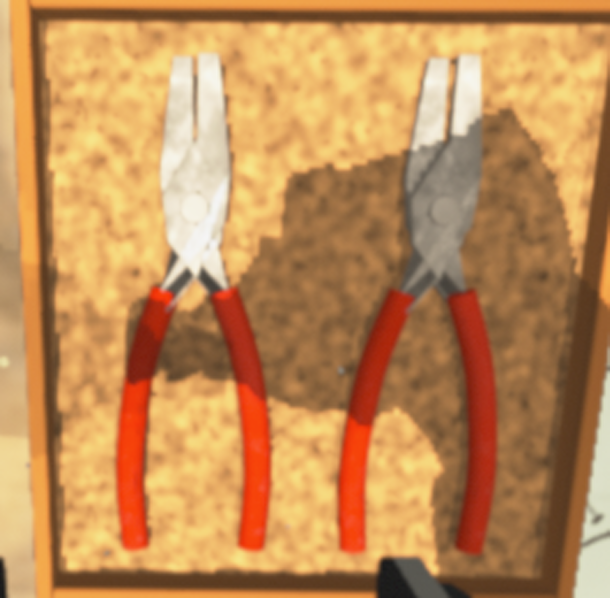

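View pics/s28.png

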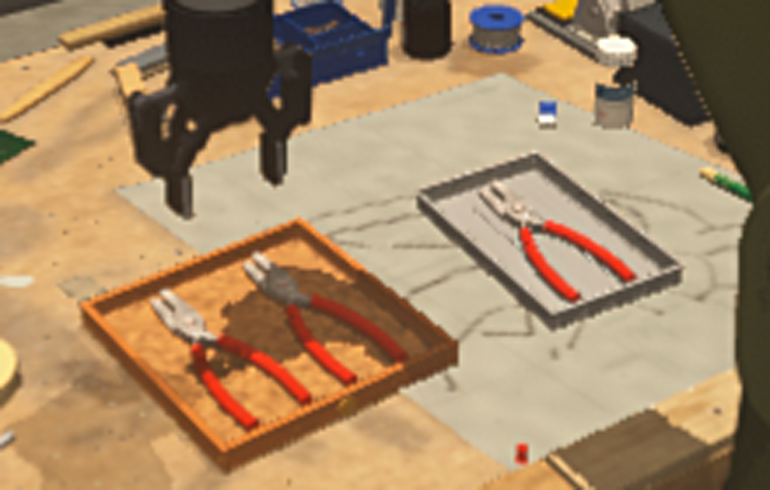

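Both tray tools lie flat with their jaws shut and their grips about 59 mm wide at y = 38. The seized tool lies flat in the pan, and the bystanders have not moved. I'm handing the job in.

```bash
python3 - <<'E'
from station import ctrl
s=ctrl.read_state();print(s['time_s'],s['ft_force'],s['ee_pos'])
print(ctrl.close_job())
E
```

```text
25.3 [-0.6290588   0.19018699  0.44770193] [0.44782956 0.15820706 0.18321882]
the job is handed in; nothing more can be done
None
```

I checked all three pliers and put each in the container you asked for, then handed the job in at 25.3 s. I labelled them a, b and c from left to right as seen from the robot, since the tools look alike.

- **Right pliers (c), seized:** they did not give at 100 N (the inner gap between the grips changed by less than 1 mm), so they went in the drip pan.
- **Middle pliers (b), free:** they shut under the squeeze and went in the right side of the cork tray.
- **Left pliers (a), free:** they shut on the first squeeze, but I had gripped them too high and the fingers slid off over the grips. The tool stayed flat on the table, so I gripped it lower and put it in the left side of the tray.

**Last checks:**
- **Jaws:** both tray tools measure about 59 mm over the grips at y = +38 mm (60 mm when shut). The seized one still measured about 66 mm when I last checked it.
- **Lie:** in the pictures all three lie flat and wholly inside, about 12 mm clear of the end walls, and none is on top of another. I lowered each one until it touched the bottom before letting go.
- **Bystanders:** the oil bottle, cutter and tape roll were found within about 6 mm of where they started. That is within what the top camera can resolve, and the robot never touched them.
- **Measurements that disagreed:** the finger opening read low while gripping (60 mm on the seized tool, 53 mm on b). I judged the jaws from the pictures instead.

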